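Spread a snap ring with pliers and hold it at the groove of a seated axle stub

ROBOT

A 7-joint arm with a two-finger parallel gripper is mounted at the origin on the work surface. World frame = base frame: x ahead of the robot, y to its left, z up, the work surface at z = 0. Lengths are in m, angles in rad, forces in N, time in s.
With the tool pointing down it reaches from about 0.4 to 0.85 m from the base axis. Payload 10.4 kg.
Tool frame: the origin (TCP) lies on the front face of the gripper's body, between the roots of the fingers; the fingertips stand 70 mm ahead of it and the grasp point (between the pads) lies 51 mm ahead of it (grasp_offset is the distance from the TCP to the grasp point, in m); z points along the fingers, y is the direction in which the jaws open and shut (so a half turn about z gives the same grasp; the last joint's range is limited). The gripper opens to 87 mm and grips with 3 to 60 N. Pads are 19 mm wide; open, the fingers measure 117 mm over their backs; the gripper's body (75 mm by 190 mm) begins 51 mm behind the grasp point.
Start: joints at [1.197, 0.332, -0.065, 1.46, 0.022, 1.35, -0.088], TCP at [0.215, -0.587, 0.292] pointing down, gripper open.
Joint ranges: [-2.6, 2.6], [-0.5, 2.12], [-1.47, 1.34], [0.16, 2.42], [-1.27, 4.41], [0.06, 2.06], [-2.6, 2.6]. Speed limits (rad/s): [2.22, 2.22, 2.79, 2.79, 3.14, 3.14, 3.14].

INTERFACE

Orientations are given as a unit quaternion [x, y, z, w].
In Python, from bench import * gives the robot as it stands. The module is installed in compiled form; this text tells all that it offers.
- The arm moves only by the tool arm_command, never from a script. Its argument "commands" is a list of rows, each a list of 3 entries, a list of its own where there are three numbers: the opening in per cent of the stroke, from 0 (shut) to 100 (fully open), then the shift along the tool's x, y, z in m, then the turn, a rotation vector about the tool's x, y, z in rad. A call has exactly 10 rows; each row is the pose to reach, as a shift and turn from the pose commanded when the call began, along the tool's axes at that moment; what a row does not reach only later rows make up. A row lasts 1/12 s, in which the tool goes at most 41.7 mm and 7.16 degrees, less where a joint would pass 70% of its speed; a pose out of reach is approached as far as the arm can. A call with a gripper value outside its range is refused whole. The fingers move at their own pace and stop on an object; "squeeze" is the grip in N (left out, the last holds). Time passes only in rows, so rows that repeat a pose let the fingers close, or fill a call up. It gives the time, the measured TCP pose, the force and the opening at its end, in the units of the state.
- read_state(): the state, without advancing time (a new reading comes with each control period).
- camera(name): name is "scene" or "top"; returns a dict with "pixels" (400x640x3 uint8, red, green, blue), "fx", "fy", "cx", "cy" (pixels), "rvec" (rotation vector, rad) and "tvec" (3), from world to camera coordinates, as OpenCV has them. Camera axes: x right, y down, z forward; pixel columns grow to the right and rows downward; lengths in m; the calibration is good to about 2 mm. A picture is of the moment at which its call begins. There is no depth.
- close_job(): hands the job in, once; it reports no verdict.
The state is a dict: "time": time; "joint_positions": joint angles; "joint_vel": joint speeds; "joint_torque": joint torques, N m; "ee_pos": TCP position; "eef_rot": TCP orientation; "ft_force": force on the tool from outside, world axes, zero at the start; "torque": the same for the moment, N m; "width": finger opening in m.
Only numpy, scipy, OpenCV 4.12 (cv2) and the standard library are available. Lean on these libraries where they do the work, as an engineer would, in place of code of your own. Each camera call takes 0.05 s, during which the arm holds its last target.

TASK

Set the loose axle stub into the rectangular pocket of the bench block, foot fully home, flat and square, and let go of it. Then take the snap-ring pliers from their stand by the two black handles, squeeze them fully so that the snap ring on their tips is spread, and, keeping it spread, slide the ring down over the axle until it is level with the groove. Finish there, still holding the pliers upright and squeezed with the ring spread around the groove (do not release or put anything down), and leave everything else on the bench where it is.

Things in the scene. Friction and masses are not known exactly. Their poses are not given: they have to be found in the camera images.
- nest_floor (a point): Centre of the pocket floor of the bench block, a fixed plain aluminium block 110 x 90 mm and 24 mm high. The pocket is open upward, 67 mm (along the block's x) by 49 mm (along its y), 10 mm deep; this point lies 14 mm above the bench. Axes: x and y along the block's edges, z up.
- stub_mid (a point): Loose axle stub, 0.25 to 0.46 kg, standing on the bench: aluminium foot 64 (its x) x 46 (its y) x 14 mm, and a steel axle of 23 mm diameter rising from its middle to 70 mm above the underside (top 8 mm tapered to 14 mm). This point is on the axle's axis, 35 mm above the underside; z up. A half turn about z makes no difference. Grip it by the axle from above.
- stub_foot (a point): Centre of the underside of the axle stub's foot, with the stub's axes. The foot fits the pocket with 1.5 mm to spare on each side; seated, this point lies on the pocket floor.
- stub_groove (a point): The middle of the axle stub's groove, on the axle's axis, 50.5 mm above the stub's underside. The groove is a dark band 9 mm high, 19 mm in diameter.
- pliers_grip (a point): Grasp point of the snap-ring pliers, midway between the two black handles, which stand apart along the pliers' y: each 16 mm wide along x, from 27 mm below to 26 mm above this point. Over their outsides 52 mm here and 60 mm at the top when relaxed; 38 mm and parallel when squeezed to the stop. Fingers come from above and close along y. z up, x points from the pliers to the ring.
- ring_center (a point): Centre of the spread snap ring, fixed in the pliers' frame: 17.4 mm along the pliers' x, 120 mm below pliers_grip. The dark level ring, 4 mm thick, 30 mm across, stays on the pliers' tips. Relaxed (22 mm opening) it does not pass the 23 mm axle; spread it clears it by 2 mm all round when this point is on the axle's axis. The arms come down beside the axle and span up to 50 mm along y.
- pliers_arm (a joint): Angle of one arm of the pliers: 0 relaxed, 0.14 rad squeezed to the stop with the ring fully spread. Spring-loaded: about 4 N of squeeze starts it moving, about 12 N reaches the stop, more does no harm; it returns to 0 when let go. Both arms are geared together and move alike.
- stand: Fixed stand of the pliers; origin under its base plate (80 x 120 x 10 mm), z up, axes as the pliers'. Posts at y = +36 and -36 mm rise to 101 mm; the pliers' cross bar rests on them at 94 mm, between 7 mm lips. Ring and arms hang between the posts and come out straight up: lift the pliers at least 100 mm before moving sideways.
- pliers: The pliers, about 0.17 kg, upright in the stand, handles up. Origin on the pivot, 48 mm below pliers_grip, 98 mm above the bench at the start, in the middle of the cross bar (84 mm along y, 14 mm deep, 8 mm high); axes as for pliers_grip. Squeezing the handles raises them by about 3 mm relative to the pivot: fingers that do not slip are lifted, or slip down the handles, by 2 to 3 mm.
- screwdriver: Bystander, leave it where it is: a screwdriver lying flat; origin in its middle underneath.
- dish: Bystander, leave it where it is: a shallow glass dish, 60 mm wide, 18 mm high; origin under its middle.
- vial: Bystander, leave it where it is: a small amber vial, 24 mm in diameter, 50 mm high; origin under its middle.
- spare_knob: Bystander, leave it where it is: a black knob, 34 mm in diameter, 30 mm high; origin under its middle.
- tip_box: Bystander, leave it where it is: a clear box 85 x 60 x 45 mm; origin under its middle.
- spacer: Bystander, leave it where it is: a brass ring, 40 mm in diameter, 12 mm high; origin under its middle.
- notebook: Bystander, leave it where it is: a blue notebook 150 x 105 x 14 mm; origin under its middle.
Mind the look-alikes: they are no part of the job. Leave any yellow look-alike of the pliers alone.

How it is judged:
On the way, in this order (a step that is already met when the one before it is completed fails the run):
1. the axle stub seated fully home in the pocket and let go (horizontal distance between stub_foot and nest_floor below 0.0035 m and z of stub_foot in the frame of nest_floor below 0.0015 m and angle between stub_foot's own z axis and vertical below 0.04 rad and angle between the x axis of stub_foot and the x axis of nest_floor, either way round below 0.12 rad and contact force between the fingers and stub below 0.1 N), for 0.2 s.
2. the pliers out of the stand, upright, with the ring spread above the top of the axle (value of joint pliers_arm above 0.11 rad and distance of pliers from where it was at the start of the episode above 0.05 m and angle between pliers's own z axis and vertical below 0.15 rad and horizontal distance between ring_center and stub_groove below 0.03 m and z of ring_center in the frame of stub_groove above 0.0215 m and contact force between the fingers and pliers above 2 N), for 0.05 s.
At the end, for the whole second after the job is handed in: Stub home in the pocket (3.5 mm of centre, 1.5 mm of the floor, 0.04 rad flat, 0.12 rad square), untouched by fingers; pliers held (over 2 N), upright within 0.1 rad, arm above 0.11 rad, ring within 5.5 mm of the axis and 3.5 mm of groove height, off the block, under 6 N on the stub, at rest (all of step 1 and value of joint pliers_arm above 0.11 rad and horizontal distance between ring_center and stub_groove below 0.0055 m and z of ring_center in the frame of stub_groove between -0.0035 and 0.0035 m and angle between pliers's own z axis and vertical below 0.1 rad and contact force between the fingers and pliers above 2 N and contact force between pliers and nest below 0.3 N and contact force between pliers and stub below 6 N and linear speed of each of pliers, stub below 0.02 m/s); the arm keeps its last pose, push and grip.
It fails at once if a bystander is pushed away or lifted (distance of any of screwdriver, dish, vial, spare_knob, tip_box, spacer, notebook from where it was at the start of the episode above 0.03 m).
It fails at once if the ring is let close on, or forced over, the axle unspread (value of joint pliers_arm below 0.08 rad and horizontal distance between ring_center and stub_groove below 0.012 m and z of ring_center in the frame of stub_groove between -0.06 and 0.018 m).
It fails at once if the axle stub is tipped over (angle between stub_foot's own z axis and vertical above 0.6 rad).
It also fails if it takes over 58 s, if anything falls off the work surface, if the arm or the gripper's body presses on something with over 40 N, if the wrist force passes 120 N, or if a joint passes its speed limit or range.

## Working session

There is one attempt and no reset: what is moved stays moved. The work goes in short steps, Python scripts to look and compute and a tool call to move; the robot and the scene stay as the last step left them, time stands still between calls to the robot, and variables do not carry over. Pictures are saved under pics/ and viewed, and the job is handed in when it is done.

Besides the shell and the picture viewer there is one more tool, called after "Request:" by a JSON object that holds its "op" and its "data", one argument or row to a line. arm_command: Moves the arm, as the interface text tells. Its arguments: {"type":"object","properties":{"commands":{"type":"array","items":{"type":"array"}},"squeeze":{"type":"number"}},"required":["commands"]}

```bash
mkdir -p pics
cat > h.py <<'E'
import numpy as np, cv2
from bench import *
def save(n,c,crop=None,s=1):
    p=c["pixels"]
    if crop: p=p[crop[1]:crop[3],crop[0]:crop[2]]
    if s!=1: p=cv2.resize(p,None,fx=s,fy=s,interpolation=cv2.INTER_CUBIC)
    cv2.imwrite("pics/"+n+".png",cv2.cvtColor(p,cv2.COLOR_RGB2BGR))
def KR(c):
    K=np.array([[c["fx"],0,c["cx"]],[0,c["fy"],c["cy"]],[0,0,1.]])
    return K,cv2.Rodrigues(np.array(c["rvec"],float))[0],np.array(c["tvec"],float).reshape(3)
def unp(c,u,v,z):
    K,R,t=KR(c); d=R.T@np.linalg.solve(K,[u,v,1.]); o=-R.T@t
    return o+d*(z-o[2])/d[2]
def prj(c,P):
    K,R,t=KR(c)
    return cv2.projectPoints(np.atleast_2d(np.array(P,float)),np.array(c["rvec"],float),np.array(c["tvec"],float),K,None)[0].reshape(-1,2)
E
python3 - <<'E'
from h import *
import pickle
s=read_state();print(s)
cs={n:camera(n) for n in("scene","top")}
pickle.dump(cs,open("c0.pkl","wb"))
for n,c in cs.items():
    save(n+"0",c,s=1.25); K,R,t=KR(c); print(n,K.ravel(),-R.T@t,R[2])
E
```

```text
{'time': 0.0, 'joint_positions': array([ 1.1974118 ,  0.33286786, -0.06467244,  1.46096091,  0.02158742,
        1.34990742, -0.08854647]), 'joint_vel': array([-0.00089541,  0.00066365,  0.0004197 , -0.00027196,  0.00091873,
       -0.0003065 , -0.00110961]), 'joint_torque': array([ 1.12519635e-04, -6.23256111e+01,  2.47344375e-02, -3.89899564e+01,
       -6.13058545e-02,  3.98005592e-02,  9.87357021e-05]), 'ee_pos': array([ 0.21465527, -0.58666401,  0.29144695]), 'eef_rot': array([ 9.84662610e-01,  1.74467818e-01, -1.58413615e-04, -7.06833642e-04]), 'ft_force': array([ 0.03132199, -0.24899406, -0.44626494]), 'torque': array([-0.03011403,  0.049654  , -0.01286467]), 'width': 0.08677362254634426}
scene [518.21817507   0.         317.36082164   0.         518.21817507
 197.5929719    0.           0.           1.        ] [ 1.17618721 -0.38845034  0.96165138] [-0.53944063  0.41735715 -0.7313117 ]
top [446.23137229   0.         321.62551514   0.         446.23137229
 195.03175534   0.           0.           1.        ] [0.27847691 0.08461284 1.37550958] [ 0.19917383  0.01082347 -0.9799044 ]
```

View pics/scene0.png

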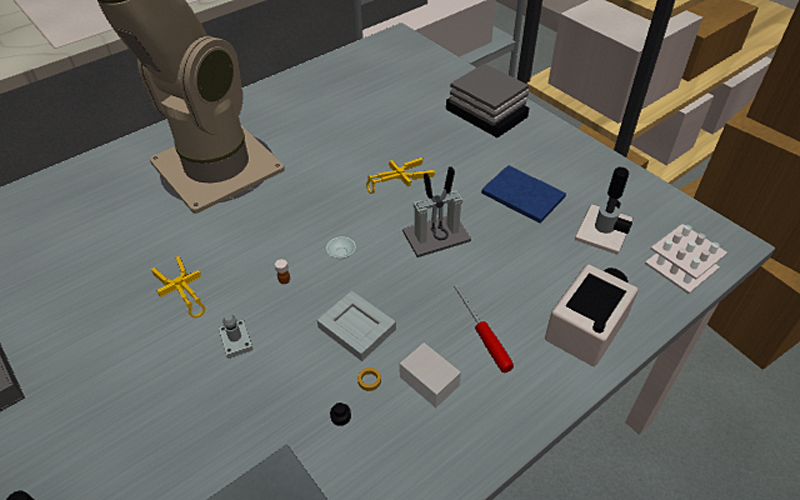

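View pics/top0.png

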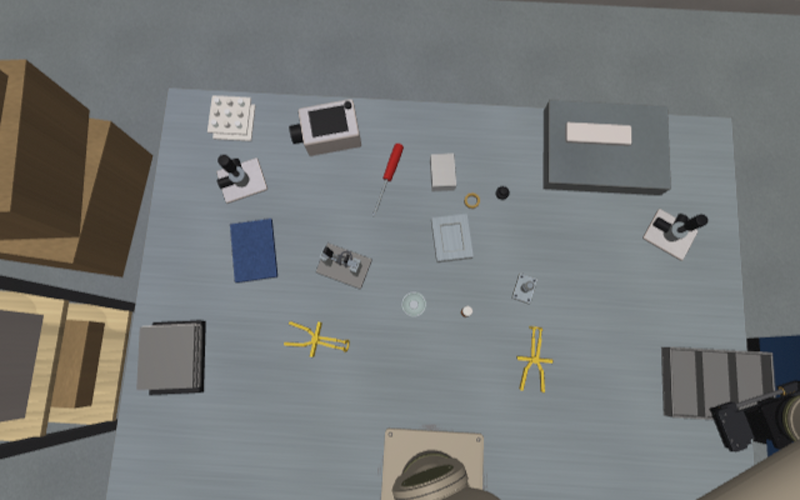

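The stub is near scene (235,335) and top (525,288). The block is near scene (357,322) and top (452,238), and the pliers near scene (438,215) and top (344,262). The yellow look-alikes lie flat. I'll zoom in on each.

Run:
```python
from h import *
import pickle
cs=pickle.load(open("c0.pkl","rb"))
def crop(n,u,v,w):
    p=cs[n]["pixels"][v-w:v+w,u-w:u+w]
    return cv2.resize(p,(400,400),interpolation=cv2.INTER_CUBIC)
a=[crop("scene",188,268,25),crop("scene",285,258,35)]
b=[crop("top",420,230,20),crop("top",362,191,25)]
p=np.vstack([np.hstack(a)]);q=np.hstack(b)
cv2.imwrite("pics/z1.png",p[...,::-1]);cv2.imwrite("pics/z2.png",q[...,::-1])
q=np.hstack([crop("scene",350,168,40),crop("top",275,208,30)])
cv2.imwrite("pics/z3.png",q[...,::-1])
```

```text
(no output)
```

View pics/z1.png

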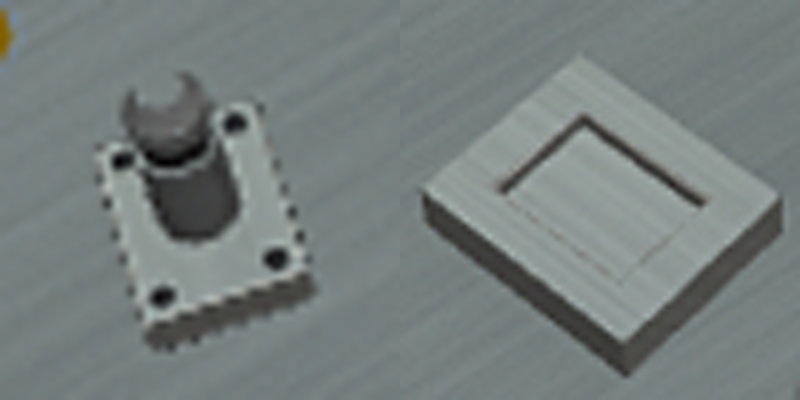

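View pics/z2.png

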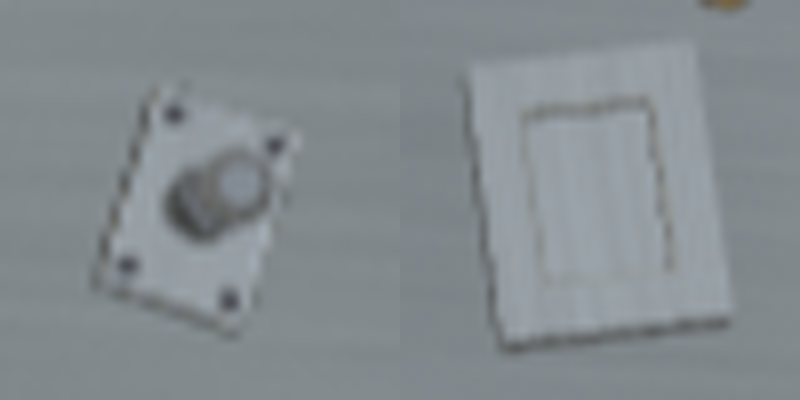

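View pics/z3.png

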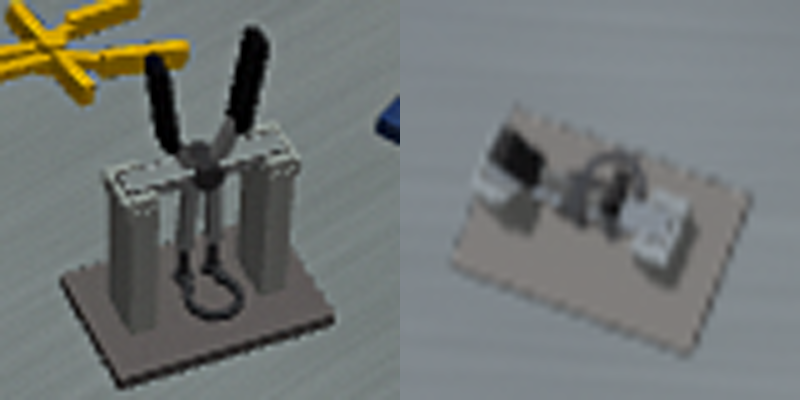

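```bash
cat > fit.py <<'E'
from h import *
import pickle
from scipy.optimize import least_squares
cs=pickle.load(open("c0.pkl","rb"))
def cv(pts,s,o): return (np.array(pts,float)+.5)/s-.5+np.array(o)
def fit(name,obs,x0,z=0):
    def model(p,L):
        c,s=np.cos(p[2]),np.sin(p[2]); L=np.array(L,float)
        return np.c_[p[0]+c*L[:,0]-s*L[:,1],p[1]+s*L[:,0]+c*L[:,1],L[:,2]]
    def res(p,sel): return np.concatenate([(prj(cs[n],model(p,L))-uv).ravel() for n,L,uv in obs if n in sel])
    for sel in(("scene",),("top",),("scene","top")):
        r=least_squares(res,x0,args=(sel,),loss="soft_l1"); print(name,sel,r.x.round(4),"rms",np.sqrt(np.mean(res(r.x,sel)**2)).round(2))
    for n,L,uv in obs: print(n,(prj(cs[n],model(r.x,L))-uv).round(1).tolist())
    return r.x
E
python3 - <<'E'
from fit import *
# helper: assign corner order by nearest to unprojected -> specify directly; corners listed cyc in image, world initial
def est(n,uv,z): return np.array([unp(cs[n],*p,z) for p in uv])
ss=cv([(98,150),(258,105),(313,275),(146,323)],8,(163,243)); st=cv([(158,85),(298,130),(245,325),(97,283)],10,(400,210))
print("stub",est("scene",ss,.014).round(4).tolist(),est("top",st,.014).round(4).tolist())
bs=cv([(180,55),(382,198),(228,345),(22,192)],400/70,(250,223)); bt=cv([(72,65),(292,42),(332,318),(102,345)],8,(337,166))
print("block",est("scene",bs,.024).round(4).tolist(),est("top",bt,.024).round(4).tolist())
ds=cv([(60,283),(335,320),(122,378)],5,(310,128)); dt=cv([(115,108),(352,192),(292,352),(50,265)],400/60,(245,178))
print("stand",est("scene",ds,.010).round(4).tolist(),est("top",dt,.010).round(4).tolist())
print("ring s",unp(cs["scene"],*cv([(212,288)],5,(310,128))[0],.026))
E
```

```text
stub [[0.4261, -0.2185, 0.014], [0.441, -0.1756, 0.014], [0.5016, -0.1927, 0.014], [0.4865, -0.236, 0.014]] [[0.499, -0.1927, 0.014], [0.4875, -0.2359, 0.014], [0.4266, -0.2203, 0.014], [0.4369, -0.175, 0.014]]
block [[0.5169, 0.0124, 0.024], [0.6255, 0.0312, 0.024], [0.6421, -0.0561, 0.024], [0.5337, -0.0763, 0.024]] [[0.6252, 0.0287, 0.024], [0.6393, -0.0567, 0.024], [0.5306, -0.0756, 0.024], [0.5152, 0.0122, 0.024]]
stand [[0.4444, 0.1925, 0.01], [0.5534, 0.2834, 0.01], [0.5154, 0.1747, 0.01]] [[0.5496, 0.2865, 0.01], [0.5159, 0.1729, 0.01], [0.4397, 0.1955, 0.01], [0.4738, 0.3104, 0.01]]
ring s [0.50820675 0.23964814 0.026     ]
```

Run:
```python
from fit import *
def rc(a,b,z): return [(-a,-b,z),(-a,b,z),(a,b,z),(a,-b,z)]  # LL, LU, UU, UL
ss=cv([(98,150),(258,105),(313,275),(146,323)],8,(163,243)); st=cv([(158,85),(298,130),(245,325),(97,283)],10,(400,210))
A=rc(.032,.023,.014)
fit("stub",[("scene",A,ss),("top",[A[2],A[3],A[0],A[1]],st)],[.463,-.206,-.28])
B=rc(.055,.045,.024)
bs=cv([(180,55),(382,198),(228,345),(22,192)],400/70,(250,223)); bt=cv([(72,65),(292,42),(332,318),(102,345)],8,(337,166))
fit("block",[("scene",[B[1],B[2],B[3],B[0]],bs),("top",[B[2],B[3],B[0],B[1]],bt)],[.58,-.02,.17])
C=rc(.04,.06,.010)
ds=cv([(60,283),(335,320),(122,378)],5,(310,128)); dt=cv([(115,108),(352,192),(292,352),(50,265)],400/60,(245,178))
fit("stand",[("scene",[C[0],C[2],C[3]],ds),("top",[C[2],C[3],C[0],C[1]],dt)],[.495,.241,-.27])
print(cv2.__version__)
from scipy.spatial.transform import Rotation as Rn
s=read_state();print(Rn.from_quat(s["eef_rot"]).as_matrix().round(3))
```

```text
stub ('scene',) [ 0.4638 -0.2057 -0.2912] rms 0.33
stub ('top',) [ 0.4625 -0.206  -0.2577] rms 0.18
stub ('scene', 'top') [ 0.4632 -0.2057 -0.2793] rms 0.35
scene [[-0.2, 0.1], [-0.2, -0.8], [-0.2, -0.5], [-0.0, 0.5]]
top [[-0.1, -0.4], [0.2, -0.0], [-0.4, 0.1], [-0.1, -0.6]]
block ('scene',) [ 0.5796 -0.0222  0.1827] rms 0.16
block ('top',) [ 0.5776 -0.0228  0.1643] rms 0.31
block ('scene', 'top') [ 0.5788 -0.0223  0.1759] rms 0.4
scene [[-0.0, -0.0], [0.0, -0.2], [-0.7, -0.2], [-0.2, -0.3]]
top [[-0.9, -0.0], [0.1, -0.5], [0.2, -0.6], [-0.0, -0.5]]
stand ('scene',) [ 0.4978  0.2397 -0.2935] rms 0.76
stand ('top',) [ 0.4948  0.2414 -0.2914] rms 0.15
stand ('scene', 'top') [ 0.4955  0.2412 -0.2914] rms 0.59
scene [[-0.3, -1.4], [0.4, -1.2], [-0.5, 0.7]]
top [[-0.2, -0.5], [0.2, -0.2], [0.1, -0.1], [0.1, -0.2]]
4.12.0
[[ 0.939  0.344 -0.001]
 [ 0.344 -0.939  0.001]
 [-0.    -0.001 -1.   ]]
```

```bash
cat >> h.py <<'E'
from scipy.spatial.transform import Rotation as Rn
def move(g,yaw,note=""):
    """shift+turn in tool axes to bring GRASP point to world g, tool straight down w/ given tool-x yaw"""
    s=read_state(); R=Rn.from_quat(s["eef_rot"]); 
    T=Rn.from_matrix(np.array([[np.cos(yaw),np.sin(yaw),0],[np.sin(yaw),-np.cos(yaw),0],[0,0,-1.]]))
    tcp=np.array(g)+[0,0,.051]
    print(note,"t",round(s["time"],2),"grasp",(s["ee_pos"]+R.apply([0,0,.051])).round(4),"yaw",round(float(np.arctan2(*R.as_matrix()[1::-1,0])),4),"w",round(s["width"],4),"F",s["ft_force"].round(1))
    print("  shift",R.inv().apply(tcp-s["ee_pos"]).round(4),"turn",(R.inv()*T).as_rotvec().round(4))
E
python3 -c "
from h import *
move([.463,-.206,.15],1.29)"
```

```text
t 0.1 grasp [ 0.2147 -0.5867  0.2406] yaw 0.3509 w 0.0871 F [-0.   1.1 -0.7]
  shift [ 0.364  -0.2721  0.0909] turn [-1.200e-03 -5.000e-04 -9.391e-01]
```

Request:
{"op": "arm_command", "data": {
  "commands": [
    [100, [0.03, -0.022, 0.007], [0, 0, -0.09]],
    [100, [0.066, -0.049, 0.016], [0, 0, -0.19]],
    [100, [0.1, -0.075, 0.025], [0, 0, -0.29]],
    [100, [0.134, -0.1, 0.033], [0, 0, -0.39]],
    [100, [0.168, -0.125, 0.042], [0, 0, -0.49]],
    [100, [0.202, -0.15, 0.05], [0, 0, -0.59]],
    [100, [0.236, -0.176, 0.059], [0, 0, -0.68]],
    [100, [0.27, -0.2, 0.067], [0, 0, -0.77]],
    [100, [0.3, -0.225, 0.075], [0, 0, -0.86]],
    [100, [0.332, -0.248, 0.083], [0, 0, -0.92]]
  ]
}}

```text
time: 0.93
ee_pos: [0.4364, -0.2461, 0.2108]
eef_rot: [0.803, 0.595, -0.0, 0.0]
ft_force: [1.3, -0.1, 0.1]
width: 0.0869
```

```bash
python3 -c "
from h import *
move([.463,-.206,.12],1.29)"
```

```text
t 0.93 grasp [ 0.4364 -0.2461  0.1598] yaw 1.2756 w 0.0869 F [ 1.3 -0.1  0.1]
  shift [0.0461 0.0138 0.0398] turn [-0.0001  0.0003 -0.0144]
```

Request:
{"op": "arm_command", "data": {
  "commands": [
    [100, [0.012, 0.004, 0.01], [0, 0, -0.005]],
    [100, [0.024, 0.008, 0.02], [0, 0, -0.01]],
    [100, [0.034, 0.01, 0.03], [0, 0, -0.014]],
    [100, [0.04, 0.012, 0.036], [0, 0, -0.014]],
    [100, [0.04, 0.012, 0.038], [0, 0, -0.014]],
    [100, [0.04, 0.012, 0.038], [0, 0, -0.014]],
    [100, [0.04, 0.012, 0.038], [0, 0, -0.014]],
    [100, [0.04, 0.012, 0.038], [0, 0, -0.014]],
    [100, [0.04, 0.012, 0.038], [0, 0, -0.014]],
    [100, [0.04, 0.012, 0.038], [0, 0, -0.014]]
  ]
}}

```text
time: 1.77
ee_pos: [0.4593, -0.2139, 0.1736]
eef_rot: [0.801, 0.599, 0.0, 0.0]
ft_force: [0.5, 0.6, 0.2]
width: 0.087
```

```bash
python3 -c "
from h import *
move([.463,-.206,.12],1.29)
a=camera('scene');b=camera('top')
def crop(c,u,v,w): return cv2.resize(c['pixels'][v-w:v+w,u-w:u+w],(400,400),interpolation=cv2.INTER_CUBIC)
cv2.imwrite('pics/g1.png',np.hstack([crop(a,188,248,50),crop(b,420,220,40)])[...,::-1])
"
```

```text
t 1.77 grasp [ 0.4593 -0.2139  0.1226] yaw 1.2838 w 0.087 F [0.5 0.6 0.2]
  shift [0.0086 0.0014 0.0026] turn [ 0.0007  0.0004 -0.0062]
```

View pics/g1.png

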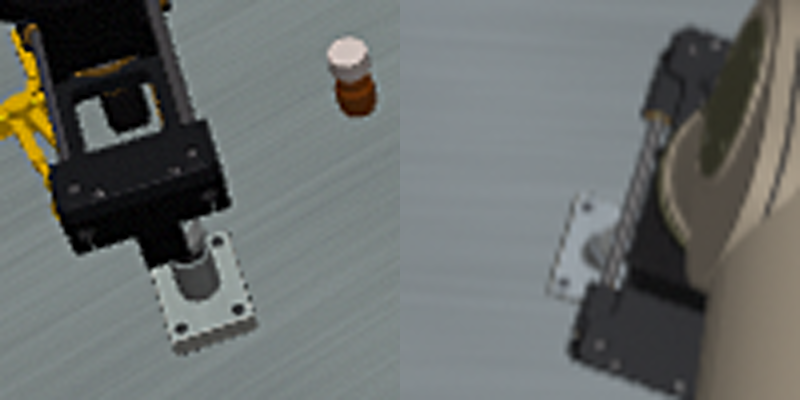

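The picture shows the open jaws straddling the axle, about 9 mm short along tool x. I'll correct that and go down to grip.

Request:
{"op": "arm_command", "data": {
  "commands": [
    [100, [0.005, 0.001, 0.003], [0, 0, -0.006]],
    [100, [0.0086, 0.0014, 0.012], [0, 0, -0.006]],
    [100, [0.0086, 0.0014, 0.026], [0, 0, -0.006]],
    [100, [0.0086, 0.0014, 0.04], [0, 0, -0.006]],
    [100, [0.0086, 0.0014, 0.054], [0, 0, -0.006]],
    [100, [0.0086, 0.0014, 0.066], [0, 0, -0.006]],
    [100, [0.0086, 0.0014, 0.076], [0, 0, -0.006]],
    [100, [0.0086, 0.0014, 0.082], [0, 0, -0.006]],
    [100, [0.0086, 0.0014, 0.084], [0, 0, -0.006]],
    [100, [0.0086, 0.0014, 0.084], [0, 0, -0.006]]
  ],
  "squeeze": 25
}}

```text
time: 2.7
ee_pos: [0.463, -0.2054, 0.0889]
eef_rot: [0.799, 0.602, -0.0, -0.0]
ft_force: [-0.2, 0.2, 0.9]
width: 0.0871
```

```bash
python3 -c "
from h import *
move([.463,-.206,.038],1.29)"
```

```text
t 2.7 grasp [ 0.463  -0.2053  0.0379] yaw 1.2909 w 0.0871 F [-0.2  0.2  0.9]
  shift [-0.0006  0.0001 -0.0001] turn [-0.0005 -0.0002  0.0009]
```

Request:
{"op": "arm_command", "data": {
  "commands": [
    [20, [0, 0, 0], [0, 0, 0]],
    [20, [0, 0, 0], [0, 0, 0]],
    [15, [0, 0, 0], [0, 0, 0]],
    [10, [0, 0, 0], [0, 0, 0]],
    [5, [0, 0, 0], [0, 0, 0]],
    [5, [0, 0, 0], [0, 0, 0]],
    [5, [0, 0, 0], [0, 0, 0]],
    [5, [0, 0, 0], [0, 0, 0]],
    [5, [0, 0, 0], [0, 0, 0]],
    [5, [0, 0, 0], [0, 0, 0]]
  ],
  "squeeze": 25
}}

```text
time: 3.53
ee_pos: [0.4631, -0.2055, 0.0892]
eef_rot: [0.799, 0.602, -0.0, 0.0]
ft_force: [0.4, 0.4, -0.3]
width: 0.028
```

Request:
{"op": "arm_command", "data": {
  "commands": [
    [5, [0, 0, 0], [0, 0, 0]],
    [5, [0, 0, 0], [0, 0, 0]],
    [5, [0, 0, 0], [0, 0, 0]],
    [5, [0, 0, 0], [0, 0, 0]],
    [5, [0, 0, -0.002], [0, 0, 0]],
    [5, [0, 0, -0.008], [0, 0, 0]],
    [5, [0, 0, -0.018], [0, 0, 0]],
    [5, [0, 0, -0.028], [0, 0, 0]],
    [5, [0, 0, -0.036], [0, 0, 0]],
    [5, [0, 0, -0.04], [0, 0, 0]]
  ],
  "squeeze": 25
}}

```text
time: 4.37
ee_pos: [0.4638, -0.2057, 0.1311]
eef_rot: [0.799, 0.601, 0.0, 0.001]
ft_force: [0.4, -1.1, -2.1]
width: 0.0225
```

```bash
python3 -c "
from h import *
import pickle
c={n:camera(n) for n in ('scene','top')}
pickle.dump(c,open('c1.pkl','wb'))
move([.5785,-.0225,.085],1.29+.455)
def crop(c,u,v,w): return cv2.resize(c['pixels'][v-w:v+w,u-w:u+w],(400,400),interpolation=cv2.INTER_CUBIC)
cv2.imwrite('pics/g2.png',np.hstack([crop(c['scene'],188,258,25),crop(c['top'],420,220,25)])[...,::-1])
"
```

```text
t 4.47 grasp [ 0.4637 -0.2058  0.0794] yaw 1.2907 w 0.0219 F [ 0.2  0.1 -2.7]
  shift [ 0.2078  0.0598 -0.0056] turn [ 0.0018  0.001  -0.4542]
```

View pics/g2.png

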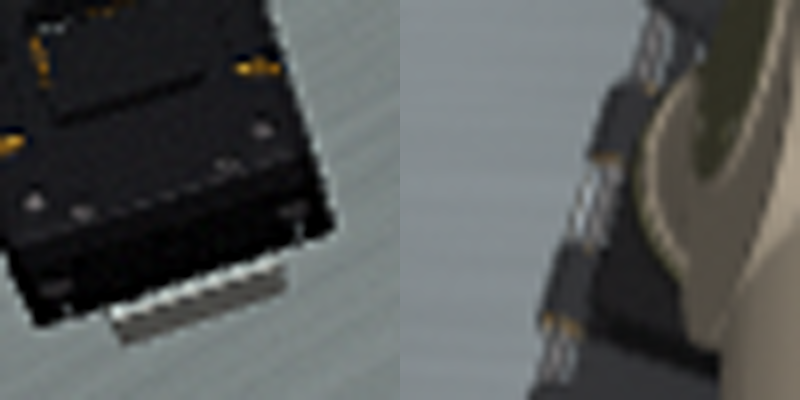

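Foot is held and clear of the bench (about 2.7 N weight). Carrying it over the block.

Request:
{"op": "arm_command", "data": {
  "commands": [
    [5, [0.01, 0.003, -0.002], [0, 0, -0.02]],
    [5, [0.03, 0.009, -0.005], [0, 0, -0.06]],
    [5, [0.056, 0.016, -0.006], [0, 0, -0.12]],
    [5, [0.084, 0.024, -0.006], [0, 0, -0.18]],
    [5, [0.112, 0.032, -0.006], [0, 0, -0.24]],
    [5, [0.14, 0.04, -0.006], [0, 0, -0.31]],
    [5, [0.166, 0.048, -0.006], [0, 0, -0.37]],
    [5, [0.188, 0.054, -0.006], [0, 0, -0.42]],
    [5, [0.202, 0.058, -0.006], [0, 0, -0.445]],
    [5, [0.208, 0.06, -0.006], [0, 0, -0.455]]
  ]
}}

```text
time: 5.3
ee_pos: [0.5788, -0.019, 0.1349]
eef_rot: [0.641, 0.768, 0.001, -0.001]
ft_force: [-0.5, 0.2, -3.2]
width: 0.023
```

```bash
python3 -c "
from h import *
import pickle
c={n:camera(n) for n in ('scene','top')}
pickle.dump(c,open('c2.pkl','wb'))
move([.579,-.0223,.07],1.291+.455)
def crop(c,u,v,w): return cv2.resize(c['pixels'][v-w:v+w,u-w:u+w],(400,400),interpolation=cv2.INTER_CUBIC)
cv2.imwrite('pics/g3.png',np.hstack([crop(c['scene'],285,250,40),crop(c['top'],362,191,30)])[...,::-1])
"
```

```text
t 5.4 grasp [ 0.5782 -0.0213  0.0838] yaw 1.7468 w 0.0227 F [-0.  -0.4 -3.1]
  shift [-0.0011  0.0006  0.0138] turn [-0.0006 -0.0005  0.0008]
```

View pics/g3.png

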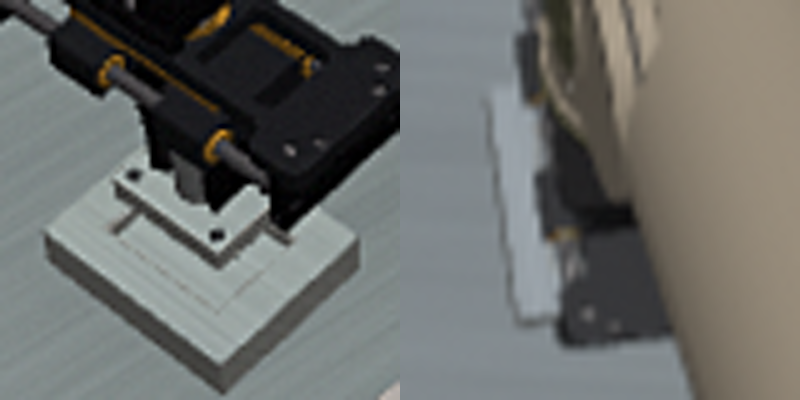

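```bash
cat > ov.py <<'E'
from h import *
import pickle,sys
c=pickle.load(open("c2.pkl","rb"))["scene"]
u,v,w=285,250,24
S=16
p=cv2.resize(c['pixels'][v-w:v+w,u-w:u+w],None,fx=S,fy=S,interpolation=cv2.INTER_CUBIC)[...,::-1].copy()
def box(cx,cy,yaw,a,b,z,col):
    k=np.array([(-a,-b),(-a,b),(a,b),(a,-b)]); C,s_=np.cos(yaw),np.sin(yaw)
    P=np.c_[cx+C*k[:,0]-s_*k[:,1],cy+s_*k[:,0]+C*k[:,1],np.full(4,z)]
    q=((prj(c,P)-[u-w,v-w]+.5)*S-.5)
    cv2.polylines(p,[np.round(q).astype(int)],True,col,1)
    return q
print(box(.5796,-.0222,.1827,.055,.045,.024,(0,255,0)).round().tolist())
print(box(.5796,-.0222,.1827,.0335,.0245,.024,(0,255,0)).round().tolist())
print(box(.579,-.0213,.177,.032,.023,.060,(0,0,255)).round().tolist())
print(box(.579,-.0213,.177,.032,.023,.046,(255,0,255)).round().tolist())
cv2.imwrite("pics/ov%s.png"%sys.argv[1],p[:600])
E
python3 ov.py 1
```

```text
[[-114.0, 491.0], [329.0, 110.0], [899.0, 504.0], [460.0, 919.0]]
[[98.0, 481.0], [339.0, 270.0], [687.0, 515.0], [447.0, 737.0]]
[[94.0, 315.0], [327.0, 117.0], [664.0, 353.0], [432.0, 562.0]]
[[103.0, 377.0], [333.0, 179.0], [668.0, 415.0], [438.0, 623.0]]
```

View pics/ov1.png

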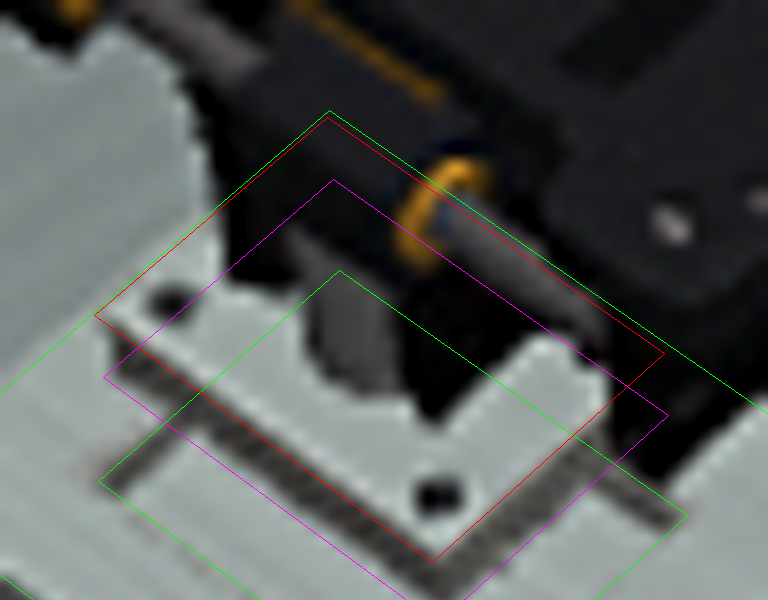

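```bash
sed -i 's/box(.579,-.0213,.177/box(.5782,-.0213,.165/g' ov.py; python3 ov.py 2
python3 -c "
from h import *
move([.5796,-.0222,.07],1.76)"
```

```text
[[-114.0, 491.0], [329.0, 110.0], [899.0, 504.0], [460.0, 919.0]]
[[98.0, 481.0], [339.0, 270.0], [687.0, 515.0], [447.0, 737.0]]
[[91.0, 309.0], [326.0, 113.0], [660.0, 352.0], [425.0, 559.0]]
[[100.0, 371.0], [333.0, 175.0], [664.0, 415.0], [431.0, 620.0]]
 t 5.4 grasp [ 0.5782 -0.0213  0.0838] yaw 1.7468 w 0.0227 F [-0.  -0.4 -3.1]
  shift [-0.0011  0.0012  0.0138] turn [-0.0006 -0.0005 -0.0132]
```

View pics/ov2.png

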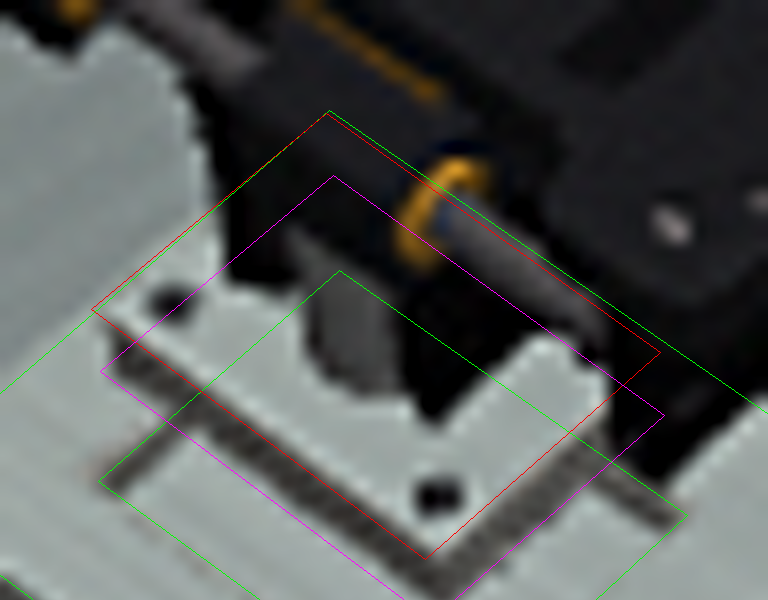

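```bash
cat > edge.py <<'E'
from h import *
import pickle,sys
from scipy.ndimage import map_coordinates
from scipy.optimize import least_squares
def edgefit(c,x0,a,b,z,segs,name,w=2.5):
    g=cv2.cvtColor(c["pixels"],cv2.COLOR_RGB2GRAY).astype(float)
    def W(p,L):
        C,s=np.cos(p[2]),np.sin(p[2]); return np.c_[p[0]+C*L[:,0]-s*L[:,1],p[1]+s*L[:,0]+C*L[:,1],np.full(len(L),z)]
    x=np.array(x0,float)
    for it in range(4):
        Ls,Q,N=[],[],[]
        for A,B,t0,t1 in segs:
            t=np.linspace(t0,t1,25)[:,None]; L=np.array(A)*(1-t)+np.array(B)*t
            q=prj(c,W(x,L)); d=q[-1]-q[0]; n=np.array([-d[1],d[0]])/np.hypot(*d)
            o=np.arange(-w,w+.01,.1)
            for l,qq in zip(L,q):
                P=qq+o[:,None]*n; v=map_coordinates(g,[P[:,1],P[:,0]],order=1)
                k=np.abs(np.gradient(v)); k=np.convolve(k,np.ones(7)/7,"same"); k[:4]=k[-4:]=0
                if k.max()<1.2: continue
                kk=np.where(k>.5*k.max(),k,0); i=k.argmax(); m=np.abs(o-o[i])<.8
                Ls.append(l);Q.append(qq+n*(o[m]*k[m]).sum()/k[m].sum());N.append(n)
        Ls,Q,N=map(np.array,(Ls,Q,N))
        r=least_squares(lambda p:(((prj(c,W(p,Ls))-Q)*N).sum(1)),x,loss="soft_l1",f_scale=.2); x=r.x
    res=((prj(c,W(x,Ls))-Q)*N).sum(1)
    print(name,x.round(4),"n",len(Q),"rms",res.std().round(3)); return x
E
python3 - <<'E'
from edge import *
c0=pickle.load(open("c0.pkl","rb"));c2=pickle.load(open("c2.pkl","rb"))
def segs(a,b,r=.95,f=(.05,.95)): return [((-a,-b),(a,-b),*f),((a,-b),(a,b),.05,r)]
edgefit(c0["scene"],[.4638,-.2057,-.29],0,0,.014,segs(.032,.023),"stub0")
B=edgefit(c0["scene"],[.5796,-.0222,.18],0,0,.024,segs(.055,.045),"block0")
edgefit(c2["scene"],[.5796,-.0222,.18],0,0,.024,segs(.055,.045,.8),"block2")
for z in(.058,.0598): edgefit(c2["scene"],[.579,-.0213,.18],0,0,z,segs(.032,.023,.65),"stub2")
def four(a,b): return [((-a,-b),(a,-b),.05,.95),((a,-b),(a,b),.05,.95),((a,b),(-a,b),.05,.95),((-a,b),(-a,-b),.05,.95)]
edgefit(c0["top"],[.4625,-.206,-.27],0,0,.014,four(.032,.023),"stub0top",2)
edgefit(c0["top"],[.5776,-.0228,.17],0,0,.024,four(.055,.045),"block0top")
edgefit(c0["scene"],[.5796,-.0222,.18],0,0,.024,four(.055,.045),"block0 4")
edgefit(c0["scene"],[.4638,-.2057,-.29],0,0,.014,four(.032,.023),"stub0 4",2)
E
```

```text
stub0 [ 0.4626 -0.2053 -0.2752] n 50 rms 0.558
block0 [ 0.5782 -0.0221  0.1722] n 50 rms 0.072
block2 [ 0.5782 -0.0222  0.1713] n 50 rms 0.083
stub2 [ 0.5777 -0.0193  0.1695] n 50 rms 0.635
stub2 [ 0.5788 -0.02    0.1699] n 50 rms 0.637
stub0top [ 0.4625 -0.2058 -0.2789] n 86 rms 0.679
block0top [ 0.5784 -0.0224  0.169 ] n 74 rms 0.249
block0 4 [ 0.5781 -0.0222  0.1734] n 100 rms 0.104
stub0 4 [ 0.4632 -0.2064 -0.2692] n 100 rms 0.447
```

Run:
```python
from edge import *
c0=pickle.load(open("c0.pkl","rb"));c2=pickle.load(open("c2.pkl","rb"))
def segs(a,b,r=.95,f=(.05,.95)): return [((-a,-b),(a,-b),*f),((a,-b),(a,b),.05,r)]
for w in(1.2,1.5,1.8):
  for x0 in([.5785,-.0203,.175],[.578,-.0213,.17],[.579,-.0195,.18]):
    edgefit(c2["scene"],x0,0,0,.0598,segs(.032,.023,.65),"stub2 top edge",w)
  edgefit(c2["scene"],[.5785,-.0203,.175],0,0,.0458,segs(.032,.023,.65),"stub2 bottom edge",w)
  edgefit(c0["scene"],[.4635,-.2055,-.275],0,0,.014,segs(.032,.023),"stub0",w)
  edgefit(c0["scene"],[.4635,-.2055,-.275],0,0,.0,segs(.032,.023),"stub0 bot",w)
```

```text
stub2 top edge [ 0.579  -0.02    0.1744] n 50 rms 0.078
stub2 top edge [ 0.579 -0.02   0.174] n 50 rms 0.082
stub2 top edge [ 0.579  -0.02    0.1742] n 50 rms 0.079
stub2 bottom edge [ 0.5782 -0.0194  0.1742] n 50 rms 0.193
stub0 [ 0.4627 -0.2055 -0.2717] n 50 rms 0.205
stub0 bot [ 0.4622 -0.2061 -0.2758] n 50 rms 0.221
stub2 top edge [ 0.579  -0.02    0.1744] n 50 rms 0.083
stub2 top edge [ 0.579  -0.02    0.1742] n 50 rms 0.081
stub2 top edge [ 0.579  -0.02    0.1749] n 50 rms 0.083
stub2 bottom edge [ 0.5782 -0.0194  0.1742] n 50 rms 0.248
stub0 [ 0.4627 -0.2054 -0.2752] n 50 rms 0.333
stub0 bot [ 0.4622 -0.206  -0.273 ] n 50 rms 0.303
stub2 top edge [ 0.5789 -0.02    0.1722] n 50 rms 0.356
stub2 top edge [ 0.5789 -0.02    0.172 ] n 50 rms 0.356
stub2 top edge [ 0.5789 -0.02    0.1722] n 50 rms 0.357
stub2 bottom edge [ 0.5781 -0.0194  0.1746] n 50 rms 0.275
stub0 [ 0.4626 -0.2053 -0.2749] n 50 rms 0.461
stub0 bot [ 0.4622 -0.206  -0.2738] n 50 rms 0.345
```

The pictures were taken while the arm was still settling. Allowing for that, stub and tool agree to about 1 mm. I'll lower to just above the block and measure again at rest.

Request:
{"op": "arm_command", "data": {
  "commands": [
    [5, [-0.0004, 0.0002, 0.004], [0, 0, 0]],
    [5, [-0.0004, 0.0002, 0.008], [0, 0, 0]],
    [5, [-0.0004, 0.0002, 0.011], [0, 0, 0]],
    [5, [-0.0004, 0.0002, 0.013], [0, 0, 0]],
    [5, [-0.0004, 0.0002, 0.014], [0, 0, 0]],
    [5, [-0.0004, 0.0002, 0.014], [0, 0, 0]],
    [5, [-0.0004, 0.0002, 0.014], [0, 0, 0]],
    [5, [-0.0004, 0.0002, 0.014], [0, 0, 0]],
    [5, [-0.0004, 0.0002, 0.014], [0, 0, 0]],
    [5, [-0.0004, 0.0002, 0.014], [0, 0, 0]]
  ]
}}

```text
time: 6.23
ee_pos: [0.5786, -0.0225, 0.1214]
eef_rot: [0.643, 0.766, 0.0, 0.0]
ft_force: [-0.5, -0.2, -3.3]
width: 0.0222
```

Run:
```python
from edge import *
c={"scene":camera("scene")}
pickle.dump(c,open('c3.pkl','wb'))
move([.5783,-.0217,.052],1.745)
zg=(read_state()["ee_pos"][2]-.051)-.038
def segs(a,b,r=.95,f=(.05,.95)): return [((-a,-b),(a,-b),*f),((a,-b),(a,b),.05,r)]
for w in(1.2,1.5):
    edgefit(c["scene"],[.5785,-.0217,.175],0,0,zg+.014,segs(.032,.023,.6),"top edge",w)
    edgefit(c["scene"],[.5785,-.0217,.175],0,0,zg,segs(.032,.023,.6),"bottom edge",w)
u,v,w=285,255,25
cv2.imwrite('pics/g4.png',cv2.resize(c['scene']['pixels'][v-w:v+w,u-w:u+w],None,fx=12,fy=12,interpolation=2)[...,::-1])
```

```text
t 6.28 grasp [ 0.5786 -0.0225  0.0703] yaw 1.7458 w 0.0224 F [ 1.   0.6 -3.9]
  shift [ 0.0008 -0.0001  0.0183] turn [0.0002 0.0002 0.0008]
top edge [ 0.5789 -0.0236  0.1777] n 50 rms 0.075
bottom edge [ 0.5777 -0.0233  0.1938] n 50 rms 0.17
top edge [ 0.5789 -0.0236  0.1795] n 50 rms 0.136
bottom edge [ 0.5778 -0.0233  0.1931] n 50 rms 0.207
```

View pics/g4.png

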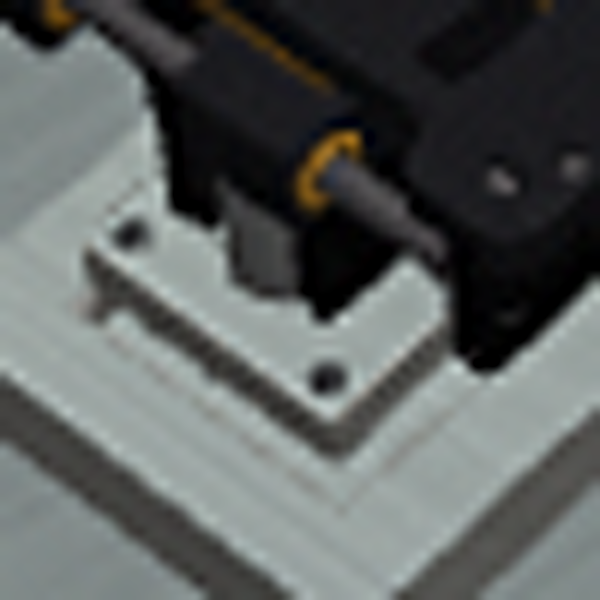

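Request:
{"op": "arm_command", "data": {
  "commands": [
    [5, [0.0008, 0, 0], [0, 0, 0]],
    [5, [0.0013, 0, 0.001], [0, 0, 0]],
    [5, [0.0013, 0, 0.003], [0, 0, 0]],
    [5, [0.0013, 0, 0.005], [0, 0, 0]],
    [5, [0.0013, 0, 0.007], [0, 0, 0]],
    [5, [0.0013, 0, 0.009], [0, 0, 0]],
    [5, [0.0013, 0, 0.011], [0, 0, 0]],
    [5, [0.0013, 0, 0.012], [0, 0, 0]],
    [5, [0.0013, 0, 0.012], [0, 0, 0]],
    [5, [0.0013, 0, 0.012], [0, 0, 0]]
  ]
}}

```text
time: 7.12
ee_pos: [0.5783, -0.0212, 0.1092]
eef_rot: [0.643, 0.766, -0.0, -0.0]
ft_force: [-0.6, -0.1, -3.0]
width: 0.0222
```

Run:
```python
from edge import *
move([.5783,-.0213,.052],1.745)
```

```text
t 7.12 grasp [ 0.5783 -0.0212  0.0582] yaw 1.7458 w 0.0222 F [-0.6 -0.1 -3. ]
  shift [-0.0001  0.      0.0062] turn [-0.0001  0.      0.0008]
```

Foot is below the rim with no added force, so it's in the pocket. Going on to the floor.

Request:
{"op": "arm_command", "data": {
  "commands": [
    [5, [0, 0, 0.0015], [0, 0, 0]],
    [5, [0, 0, 0.003], [0, 0, 0]],
    [5, [0, 0, 0.004], [0, 0, 0]],
    [5, [0, 0, 0.005], [0, 0, 0]],
    [5, [0, 0, 0.0055], [0, 0, 0]],
    [5, [0, 0, 0.006], [0, 0, 0]],
    [5, [0, 0, 0.0063], [0, 0, 0]],
    [5, [0, 0, 0.0065], [0, 0, 0]],
    [5, [0, 0, 0.0065], [0, 0, 0]],
    [5, [0, 0, 0.0065], [0, 0, 0]]
  ]
}}

```text
time: 7.95
ee_pos: [0.5783, -0.0212, 0.1032]
eef_rot: [0.643, 0.766, -0.0, 0.0]
ft_force: [-3.8, -1.1, 5.8]
width: 0.0225
```

Run:
```python
from edge import *
move([.5783,-.0213,.052],1.745)
c=camera("scene")
u,v,w=285,255,25
cv2.imwrite('pics/g5.png',cv2.resize(c['pixels'][v-w:v+w,u-w:u+w],None,fx=12,fy=12,interpolation=2)[...,::-1])
```

```text
t 7.95 grasp [ 0.5783 -0.0212  0.0522] yaw 1.7458 w 0.0225 F [-3.8 -1.1  5.8]
  shift [-0.0001  0.      0.0002] turn [0.     0.0004 0.0008]
```

View pics/g5.png

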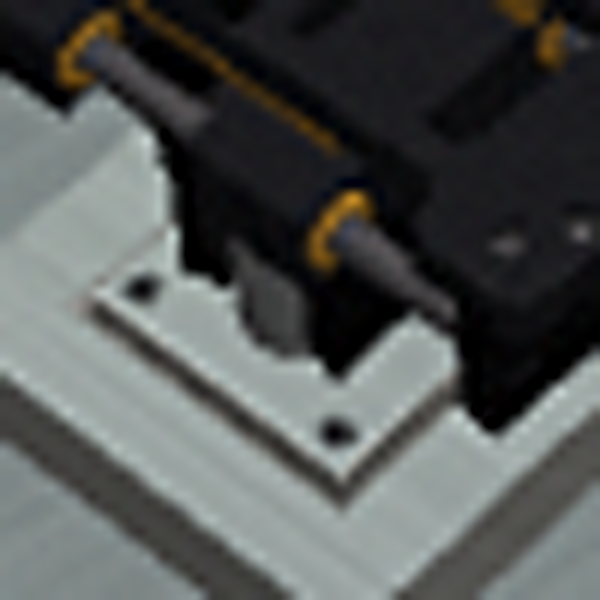

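Request:
{"op": "arm_command", "data": {
  "commands": [
    [30, [0, 0, 0], [0, 0, 0]],
    [40, [0, 0, 0], [0, 0, 0]],
    [55, [0, 0, 0], [0, 0, 0]],
    [70, [0, 0, 0], [0, 0, 0]],
    [85, [0, 0, 0], [0, 0, 0]],
    [100, [0, 0, 0], [0, 0, 0]],
    [100, [0, 0, -0.01], [0, 0, 0]],
    [100, [0, 0, -0.03], [0, 0, 0]],
    [100, [0, 0, -0.06], [0, 0, 0]],
    [100, [0, 0, -0.095], [0, 0, 0]]
  ]
}}

```text
time: 8.83
ee_pos: [0.5774, -0.0211, 0.1982]
eef_rot: [0.642, 0.766, -0.001, -0.001]
ft_force: [0.4, -0.1, 0.2]
width: 0.0779
```

Run:
```python
from edge import *
c0=pickle.load(open("c0.pkl","rb"))["top"]
# vertical post centres etc for pliers yaw, post-tops
c=cs=pickle.load(open("c0.pkl","rb"))
x,y,a=.4955,.2412,-.2914
C,S=np.cos(a),np.sin(a)
def W(L): L=np.array(L,float); return np.c_[x+C*L[:,0]-S*L[:,1],y+S*L[:,0]+C*L[:,1],L[:,2]]
for n,(u,v,w) in {"scene":(350,168,40),"top":(275,208,30)}.items():
    s=400/(2*w); p=cv2.resize(cs[n]["pixels"][v-w:v+w,u-w:u+w],(400,400),interpolation=2)[...,::-1].copy()
    P=lambda L: np.round((prj(cs[n],W(L))-[u-w,v-w]+.5)*s).astype(int)
    b=lambda a,b,z:[(-a,-b,z),(-a,b,z),(a,b,z),(a,-b,z)]
    cv2.polylines(p,[P(b(.04,.06,.01))],True,(0,0,255),1)
    cv2.polylines(p,[P(b(.007,.042,.102))],True,(0,255,0),1)
    cv2.polylines(p,[P([(0,.028,.172),(0,-.028,.172)])],False,(255,0,255),1)
    t=np.linspace(0,6.3,30); cv2.polylines(p,[P([(.0174+.013*np.cos(k),.013*np.sin(k),.026) for k in t])],False,(255,255,0),1)
    cv2.imwrite("pics/p_%s.png"%n,p)
a=cv2.imread("pics/p_scene.png");b=cv2.imread("pics/p_top.png");cv2.imwrite("pics/p.png",np.hstack([a,b]))
move([.5783,-.0213,.15],1.745)
c=camera("scene")
u,v,w=285,235,40
cv2.imwrite('pics/g6.png',cv2.resize(c['pixels'][v-w:v+w,u-w:u+w],None,fx=7,fy=7,interpolation=2)[...,::-1])
```

```text
t 8.83 grasp [ 0.5773 -0.0211  0.1472] yaw 1.7462 w 0.0779 F [ 0.4 -0.1  0.2]
  shift [-0.0003  0.0009 -0.0028] turn [-0.0024 -0.0009  0.0012]
```

View pics/g6.png

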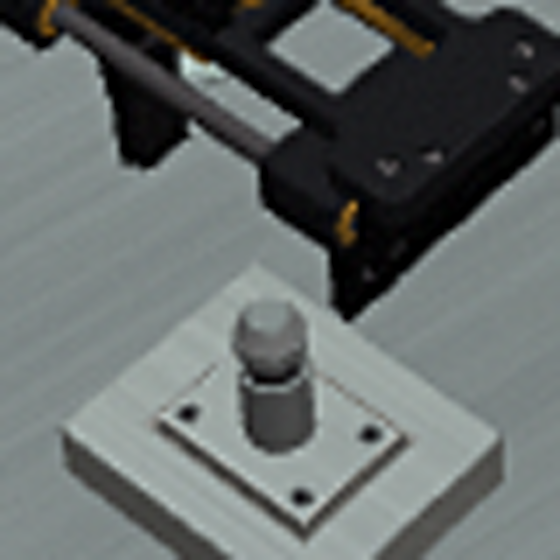

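View pics/p.png

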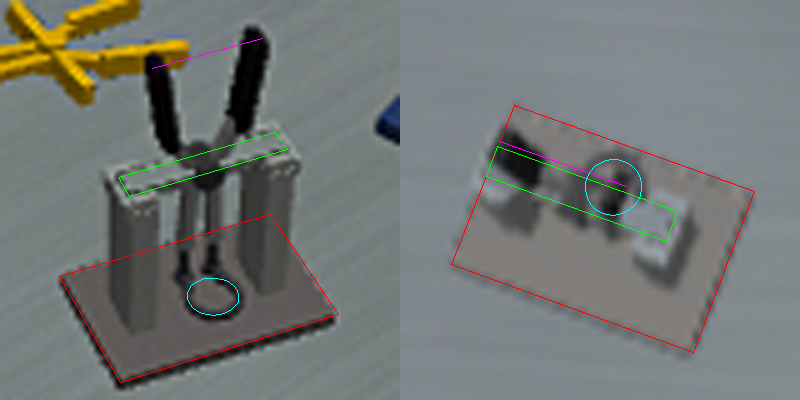

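The stub sits flat in the pocket, centred with an even margin, and the fingers are clear. The pliers' overlay matches the picture, so I'll move over the pliers now.

Run:
```python
from edge import *
move([.4955,.2412,.21],2.85)
print(read_state()["joint_positions"].round(3))
```

```text
t 8.88 grasp [ 0.581  -0.0206  0.1555] yaw 1.7464 w 0.0817 F [3.5 0.6 6.6]
  shift [ 0.2725 -0.0377 -0.0553] turn [ 0.006   0.0058 -1.1036]
[ 0.477  0.363 -0.633  1.668  0.231  1.178 -0.036]
```

Request:
{"op": "arm_command", "data": {
  "commands": [
    [100, [0.012, -0.002, -0.015], [0, 0, -0.06]],
    [100, [0.036, -0.005, -0.03], [0, 0, -0.17]],
    [100, [0.066, -0.009, -0.045], [0, 0, -0.29]],
    [100, [0.098, -0.013, -0.055], [0, 0, -0.41]],
    [100, [0.13, -0.018, -0.06], [0, 0, -0.53]],
    [100, [0.162, -0.022, -0.06], [0, 0, -0.65]],
    [100, [0.194, -0.027, -0.06], [0, 0, -0.77]],
    [100, [0.224, -0.031, -0.06], [0, 0, -0.89]],
    [100, [0.25, -0.034, -0.06], [0, 0, -1.0]],
    [100, [0.266, -0.036, -0.06], [0, 0, -1.07]]
  ]
}}

```text
time: 9.72
ee_pos: [0.495, 0.2377, 0.2587]
eef_rot: [0.158, 0.988, 0.001, 0.0]
ft_force: [-0.5, -0.4, -0.2]
width: 0.0871
```

Run:
```python
from edge import *
move([.4955,.2412,.20],2.85)
print(read_state()["joint_positions"].round(3))
```

```text
t 9.72 grasp [0.4951 0.2377 0.2077] yaw 2.8251 w 0.0871 F [-0.5 -0.4 -0.2]
  shift [0.0007 0.0035 0.0077] turn [ 0.0012  0.0007 -0.0249]
[ 0.266  0.319 -0.944  1.673  0.268  1.285  0.524]
```

Request:
{"op": "arm_command", "data": {
  "commands": [
    [100, [0.0005, 0.002, 0], [0, 0, -0.015]],
    [100, [0.0007, 0.0035, 0], [0, 0, -0.025]],
    [100, [0.0007, 0.0035, 0], [0, 0, -0.025]],
    [100, [0.0007, 0.0035, 0], [0, 0, -0.025]],
    [100, [0.0007, 0.0035, 0], [0, 0, -0.025]],
    [100, [0.0007, 0.0035, 0], [0, 0, -0.025]],
    [100, [0.0007, 0.0035, 0], [0, 0, -0.025]],
    [100, [0.0007, 0.0035, 0], [0, 0, -0.025]],
    [100, [0.0007, 0.0035, 0], [0, 0, -0.025]],
    [100, [0.0007, 0.0035, 0], [0, 0, -0.025]]
  ]
}}

```text
time: 10.55
ee_pos: [0.497, 0.2379, 0.2577]
eef_rot: [0.15, 0.989, -0.0, 0.0]
ft_force: [-0.6, 1.4, -0.2]
width: 0.0865
```

Run:
```python
from edge import *
move([.4955,.2412,.146],2.85)
c=camera("scene");pickle.dump(c,open("c4.pkl","wb"));u,v,w=350,158,45
cv2.imwrite('pics/g7.png',cv2.resize(c['pixels'][v-w:v+w,u-w:u+w],None,fx=6,fy=6,interpolation=2)[...,::-1])
```

```text
t 10.55 grasp [0.497  0.2379 0.2067] yaw 2.8406 w 0.0865 F [-0.6  1.4 -0.2]
  shift [0.0024 0.0027 0.0607] turn [-0.0001  0.0001 -0.0094]
```

View pics/g7.png

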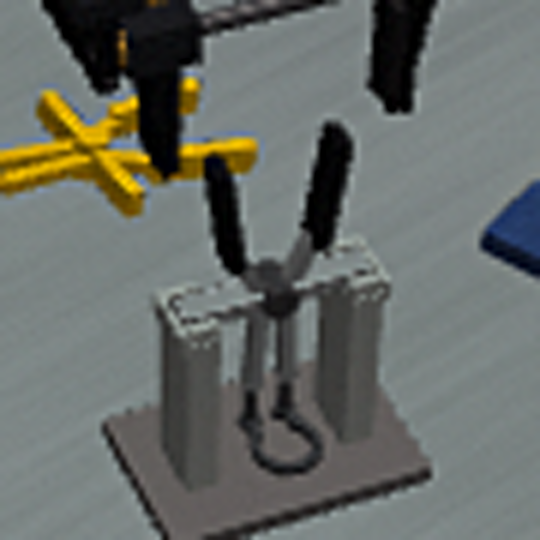

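Request:
{"op": "arm_command", "data": {
  "commands": [
    [100, [0.0015, 0.002, 0.003], [0, 0, -0.009]],
    [100, [0.0024, 0.0027, 0.006], [0, 0, -0.009]],
    [100, [0.0024, 0.0027, 0.012], [0, 0, -0.009]],
    [100, [0.0024, 0.0027, 0.02], [0, 0, -0.009]],
    [100, [0.0024, 0.0027, 0.03], [0, 0, -0.009]],
    [100, [0.0024, 0.0027, 0.04], [0, 0, -0.009]],
    [100, [0.0024, 0.0027, 0.05], [0, 0, -0.009]],
    [100, [0.0024, 0.0027, 0.057], [0, 0, -0.009]],
    [100, [0.0024, 0.0027, 0.0605], [0, 0, -0.009]],
    [100, [0.0024, 0.0027, 0.0605], [0, 0, -0.009]]
  ]
}}

```text
time: 11.43
ee_pos: [0.4952, 0.2411, 0.1962]
eef_rot: [0.145, 0.989, -0.0, -0.001]
ft_force: [-0.6, -0.2, 0.1]
width: 0.0872
```

Run:
```python
from edge import *
move([.4955,.2412,.146],2.85)
c=camera("scene");u,v,w=350,158,45
cv2.imwrite('pics/g8.png',cv2.resize(c['pixels'][v-w:v+w,u-w:u+w],None,fx=6,fy=6,interpolation=2)[...,::-1])
```

```text
t 11.43 grasp [0.4951 0.241  0.1452] yaw 2.8499 w 0.0872 F [-0.6 -0.2  0.1]
  shift [-0.0003  0.0002 -0.0008] turn [-0.0008 -0.0012 -0.0001]
```

View pics/g8.png

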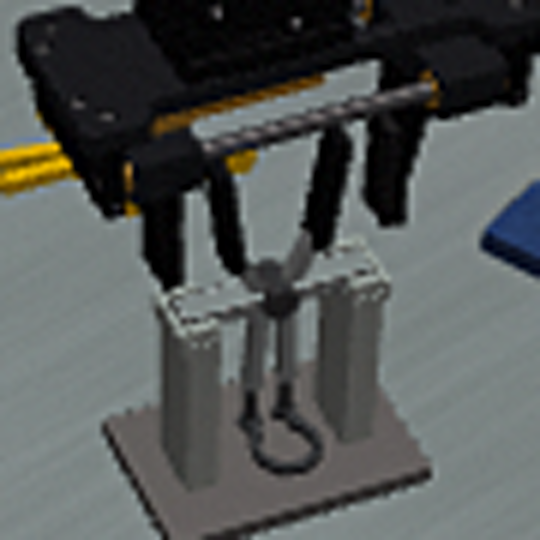

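Fingers straddle both handles. Squeezing.

Request:
{"op": "arm_command", "data": {
  "commands": [
    [60, [0, 0, 0], [0, 0, 0]],
    [55, [0, 0, 0], [0, 0, 0]],
    [50, [0, 0, 0], [0, 0, 0]],
    [45, [0, 0, 0], [0, 0, 0]],
    [35, [0, 0, 0], [0, 0, 0]],
    [20, [0, 0, 0], [0, 0, 0]],
    [10, [0, 0, 0], [0, 0, 0]],
    [10, [0, 0, 0], [0, 0, 0]],
    [10, [0, 0, 0], [0, 0, 0]],
    [10, [0, 0, 0], [0, 0, 0]]
  ],
  "squeeze": 45
}}

```text
time: 12.32
ee_pos: [0.4964, 0.2414, 0.199]
eef_rot: [0.146, 0.989, 0.0, 0.001]
ft_force: [-2.7, -3.0, 15.6]
width: 0.0369
```

Run:
```python
from edge import *
move([.4955,.2412,.146],2.85)
c=camera("scene");u,v,w=350,158,45
cv2.imwrite('pics/g9.png',cv2.resize(c['pixels'][v-w:v+w,u-w:u+w],None,fx=6,fy=6,interpolation=2)[...,::-1])
```

```text
t 12.32 grasp [0.4965 0.2414 0.148 ] yaw 2.8493 w 0.0369 F [-2.7 -3.  15.6]
  shift [ 0.0008 -0.0005  0.002 ] turn [ 0.0007  0.0026 -0.0007]
```

View pics/g9.png

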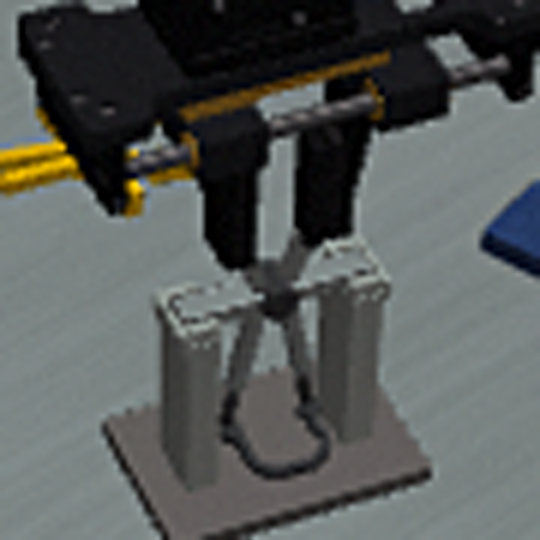

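Squeezed to the stop (opening 36.9 mm), and the ring is visibly spread between the posts. Lifting straight up.

Request:
{"op": "arm_command", "data": {
  "commands": [
    [10, [0, 0, -0.003], [0, 0, 0]],
    [10, [0, 0, -0.01], [0, 0, 0]],
    [10, [0, 0, -0.022], [0, 0, 0]],
    [10, [0, 0, -0.036], [0, 0, 0]],
    [10, [0, 0, -0.052], [0, 0, 0]],
    [10, [0, 0, -0.068], [0, 0, 0]],
    [10, [0, 0, -0.084], [0, 0, 0]],
    [10, [0, 0, -0.098], [0, 0, 0]],
    [10, [0, 0, -0.108], [0, 0, 0]],
    [10, [0, 0, -0.112], [0, 0, 0]]
  ]
}}

```text
time: 13.2
ee_pos: [0.4957, 0.2416, 0.3111]
eef_rot: [0.145, 0.989, 0.0, 0.001]
ft_force: [1.2, 0.8, -1.3]
width: 0.037
```

Request:
{"op": "arm_command", "data": {
  "commands": [
    [10, [0, 0, -0.003], [0, 0, 0]],
    [10, [0, 0, -0.004], [0, 0, 0]],
    [10, [0, 0, -0.004], [0, 0, 0]],
    [10, [0, 0, -0.004], [0, 0, 0]],
    [10, [0, 0, -0.004], [0, 0, 0]],
    [10, [0, 0, -0.004], [0, 0, 0]],
    [10, [0, 0, -0.004], [0, 0, 0]],
    [10, [0, 0, -0.004], [0, 0, 0]],
    [10, [0, 0, -0.004], [0, 0, 0]],
    [10, [0, 0, -0.004], [0, 0, 0]]
  ]
}}

```text
time: 14.03
ee_pos: [0.4955, 0.2413, 0.3131]
eef_rot: [0.145, 0.989, -0.0, -0.0]
ft_force: [0.9, -0.3, -1.7]
width: 0.037
```

Run:
```python
from edge import *
move([.4955,.2412,.26],2.85)
c={n:camera(n) for n in("scene","top")};pickle.dump(c,open("c5.pkl","wb"))
c=c["scene"];u,v,w=350,128,50
cv2.imwrite('pics/g10.png',cv2.resize(c['pixels'][v-w:v+w,u-w:u+w],None,fx=6,fy=6,interpolation=2)[...,::-1])
print(u-w,v-w)
```

```text
t 14.03 grasp [0.4955 0.2413 0.2621] yaw 2.8498 w 0.037 F [ 0.9 -0.3 -1.7]
  shift [-0.0001 -0.0001  0.0021] turn [-0.0001 -0.     -0.0002]
300 78
```

View pics/g10.png

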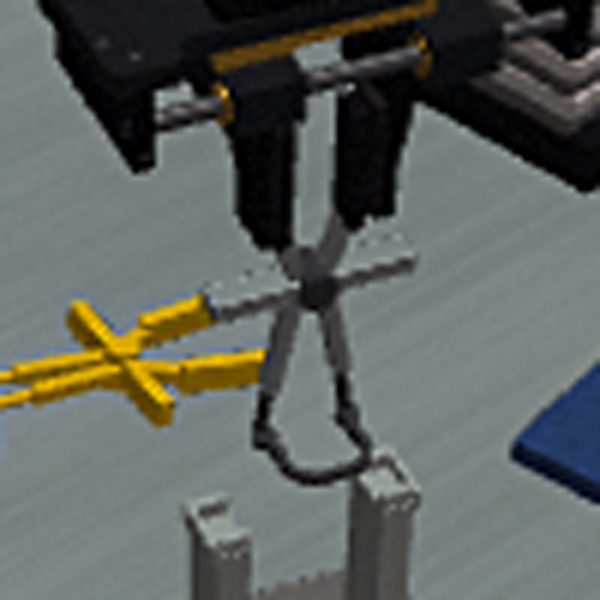

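Pliers are clear of the stand, upright, with the ring spread. I'll overlay the model to check where they sit in the hand.

```bash
cat > ovp.py <<'E'
from edge import *
def overlay(f,n,x,y,a,zp,win,out,s=8):
    c=pickle.load(open(f,"rb"))[n]; u,v,w=win
    p=cv2.resize(c["pixels"][v-w:v+w,u-w:u+w],None,fx=s,fy=s,interpolation=2)[...,::-1].copy()
    C,S=np.cos(a),np.sin(a)
    def P(L):
        L=np.array(L,float); W=np.c_[x+C*L[:,0]-S*L[:,1],y+S*L[:,0]+C*L[:,1],zp+L[:,2]]
        return np.round((prj(c,W)-[u-w,v-w]+.5)*s-.5).astype(int)
    for z in(-.004,.004): cv2.polylines(p,[P([(-.007,-.042,z),(-.007,.042,z),(.007,.042,z),(.007,-.042,z)])],True,(0,255,0),1)
    t=np.linspace(0,6.3,40)
    for z in (-.070,-.074): cv2.polylines(p,[P([(.0174+.015*np.cos(k),.015*np.sin(k),z) for k in t])],False,(0,0,255),1)
    cv2.imwrite("pics/%s.png"%out,p)
E
python3 - <<'E'
from ovp import *
overlay("c5.pkl","scene",.4955,.2413,-.2914,.2121,(350,133,36),"o1")
E
```

```text
(no output)
```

View pics/o1.png

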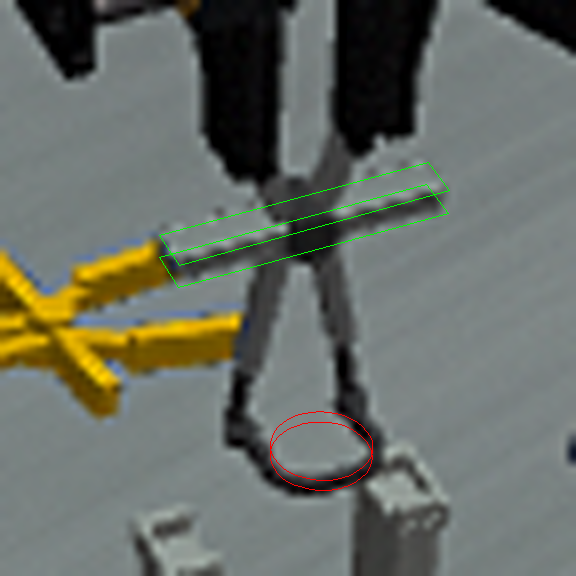

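Run:
```python
from ovp import *
move([.5616,-.017,.262],2.8498)
print(read_state()["joint_positions"].round(3))
```

```text
t 14.13 grasp [0.4955 0.2413 0.2622] yaw 2.8498 w 0.0368 F [-0.   0.4 -2.4]
  shift [-1.376e-01 -2.283e-01  2.000e-04] turn [-0.0001  0.0001 -0.    ]
[ 0.274  0.286 -0.962  1.589  0.237  1.391  0.568]
```

Request:
{"op": "arm_command", "data": {
  "commands": [
    [10, [-0.003, -0.005, 0], [0, 0, 0]],
    [10, [-0.01, -0.016, 0], [0, 0, 0]],
    [10, [-0.02, -0.033, 0], [0, 0, 0]],
    [10, [-0.033, -0.054, 0], [0, 0, 0]],
    [10, [-0.046, -0.076, 0], [0, 0, 0]],
    [10, [-0.059, -0.098, 0], [0, 0, 0]],
    [10, [-0.072, -0.12, 0], [0, 0, 0]],
    [10, [-0.085, -0.142, 0], [0, 0, 0]],
    [10, [-0.098, -0.163, 0], [0, 0, 0]],
    [10, [-0.108, -0.18, 0], [0, 0, 0]]
  ]
}}

```text
time: 14.97
ee_pos: [0.5475, 0.035, 0.3132]
eef_rot: [0.146, 0.989, -0.0, 0.0]
ft_force: [0.8, -0.3, -2.0]
width: 0.037
```

Run:
```python
from ovp import *
move([.5616,-.017,.262],2.8498)
print(read_state()["joint_positions"].round(3))
```

```text
t 14.97 grasp [0.5475 0.0349 0.2622] yaw 2.8478 w 0.037 F [ 0.8 -0.3 -2. ]
  shift [-0.0285 -0.0457  0.0002] turn [-0.0007  0.0004 -0.002 ]
[ 0.59   0.252 -0.861  1.599  0.194  1.38   0.986]
```

Request:
{"op": "arm_command", "data": {
  "commands": [
    [10, [-0.009, -0.015, 0], [0, 0, 0]],
    [10, [-0.018, -0.029, 0], [0, 0, 0]],
    [10, [-0.025, -0.04, 0], [0, 0, 0]],
    [10, [-0.028, -0.046, 0.003], [0, 0, -0.001]],
    [10, [-0.029, -0.048, 0.008], [0, 0, -0.001]],
    [10, [-0.029, -0.048, 0.015], [0, 0, -0.001]],
    [10, [-0.029, -0.048, 0.022], [0, 0, -0.001]],
    [10, [-0.029, -0.048, 0.028], [0, 0, -0.001]],
    [10, [-0.029, -0.048, 0.032], [0, 0, -0.001]],
    [10, [-0.029, -0.048, 0.032], [0, 0, -0.001]]
  ]
}}

```text
time: 15.8
ee_pos: [0.5606, -0.0159, 0.2801]
eef_rot: [0.144, 0.99, -0.0, -0.001]
ft_force: [-0.2, 0.2, -1.2]
width: 0.0369
```

Request:
{"op": "arm_command", "data": {
  "commands": [
    [10, [0, 0, 0], [0, 0, 0]],
    [10, [0, 0, 0], [0, 0, 0]],
    [10, [0, 0, 0], [0, 0, 0]],
    [10, [0, 0, 0], [0, 0, 0]],
    [10, [0, 0, 0], [0, 0, 0]],
    [10, [0, 0, 0], [0, 0, 0]],
    [10, [0, 0, 0], [0, 0, 0]],
    [10, [0, 0, 0], [0, 0, 0]],
    [10, [0, 0, 0], [0, 0, 0]],
    [10, [0, 0, 0], [0, 0, 0]]
  ]
}}

```text
time: 16.63
ee_pos: [0.5611, -0.0165, 0.2812]
eef_rot: [0.145, 0.989, -0.0, 0.0]
ft_force: [0.6, -0.8, -1.8]
width: 0.0365
```

Run:
```python
from ovp import *
move([.5616,-.017,.23],2.8498)
c={n:camera(n) for n in("scene","top")};pickle.dump(c,open("c6.pkl","wb"))
s=read_state();R=Rn.from_quat(s["eef_rot"]);g=s["ee_pos"]+R.apply([0,0,.051])
overlay("c6.pkl","scene",g[0],g[1],-.2914,g[2]-.05,(285,220,48),"o2",s=12)
p=cv2.imread("pics/o2.png");cv2.imwrite("pics/o2.png",p[500:1100,200:1000])
p=c["top"]["pixels"][166:216,337:387];cv2.imwrite("pics/o2t.png",cv2.resize(p,None,fx=8,fy=8,interpolation=2)[...,::-1])
print(g)
```

```text
t 16.63 grasp [ 0.5611 -0.0165  0.2302] yaw 2.8508 w 0.0365 F [ 0.6 -0.8 -1.8]
  shift [-0.0006 -0.0003  0.0002] turn [-0.0001  0.0001  0.001 ]
[ 0.56110672 -0.01650797  0.23018807]
```

View pics/o2.png

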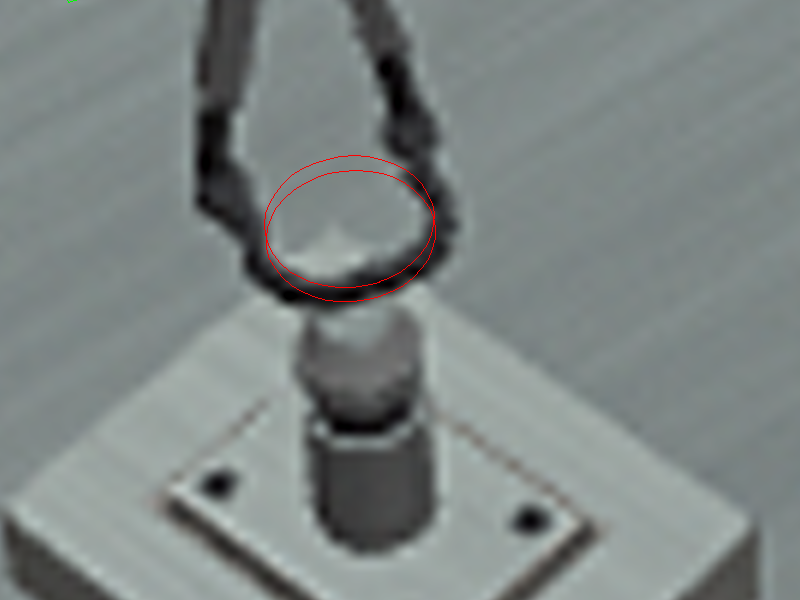

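View pics/o2t.png

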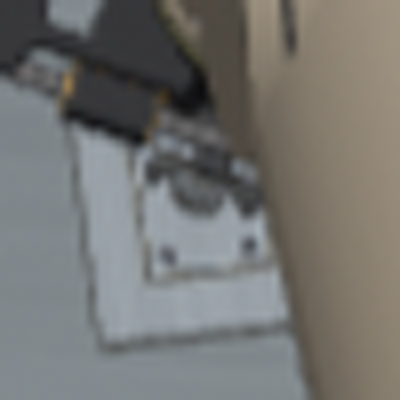

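```bash
cat > fin.py <<'E'
from edge import *
def fin(f,n,ax,g,yaw,d,win,out,s,rows=None):
    c=pickle.load(open(f,"rb"))[n] if isinstance(f,str) else f; u0,v0,u1,v1=win
    p=cv2.resize(c["pixels"][v0:v1,u0:u1],None,fx=s,fy=s,interpolation=2)[...,::-1].copy()
    t=np.linspace(0,6.3,40)
    def circ(cx,cy,z,r,col): 
        q=prj(c,[(cx+r*np.cos(k),cy+r*np.sin(k),z) for k in t]); cv2.polylines(p,[np.round((q-[u0,v0]+.5)*s-.5).astype(int)],False,col,1)
    for z,r in((.028,.0115),(.060,.0115),(.084,.007)): circ(*ax,z,r,(0,255,0))
    rx,ry=g[0]+.0174*np.cos(yaw),g[1]+.0174*np.sin(yaw)
    for z in(.002,-.002): circ(rx,ry,g[2]-d-.072+z,.0175,(0,0,255))
    print("ring",rx.round(4),ry.round(4),round(g[2]-d-.072,4)); cv2.imwrite("pics/%s.png"%out,p)
E
python3 - <<'E'
from fin import *
g=np.array([.5611,-.0165,.2302])
fin("c6.pkl","scene",(.5783,-.022),g,-.291,.05,(253,213,317,261),"f1",12)
fin("c6.pkl","top",(.5783,-.022),g,-.291,.05,(337,166,387,211),"f2",12)
c=pickle.load(open("c6.pkl","rb"))["scene"]
def segs(a,b): return [((-a,-b),(a,-b),.05,.95),((a,-b),(a,b),.05,.9)]
for w in(1,1.3):edgefit(c,[.578,-.0222,.175],0,0,.028,segs(.032,.023),"stub",w)
edgefit(c,[.578,-.0222,.175],0,0,.024,segs(.055,.045),"block")
E
```

```text
ring 0.5778 -0.0215 0.1082
ring 0.5778 -0.0215 0.1082
stub [ 0.5783 -0.0222  0.1746] n 50 rms 0.042
stub [ 0.5783 -0.0222  0.1739] n 50 rms 0.085
block [ 0.5782 -0.0222  0.1717] n 50 rms 0.079
```

View pics/f1.png

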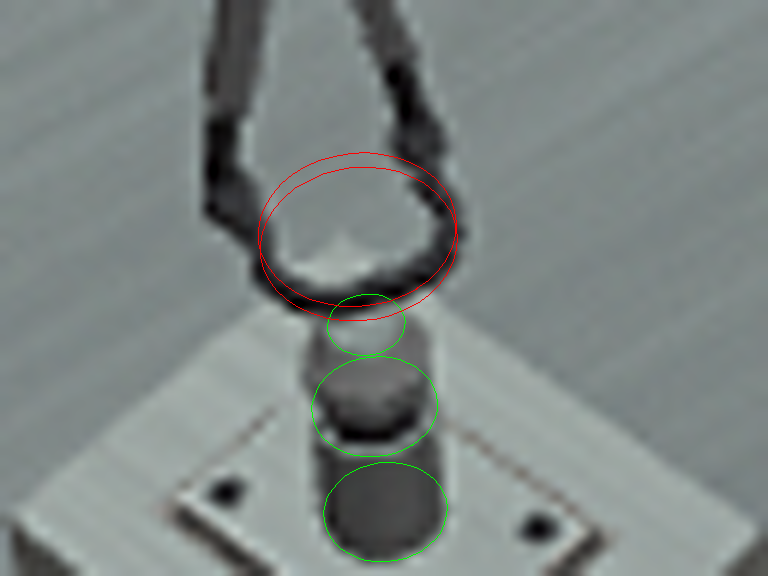

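View pics/f2.png

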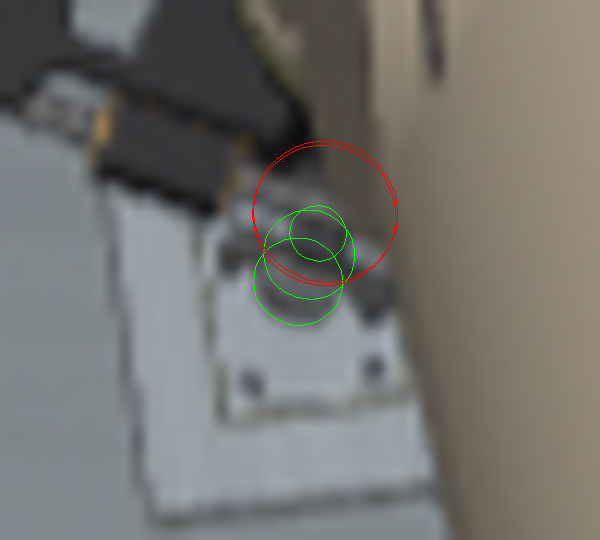

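Stub and block centres agree to 0.1 mm and 0.003 rad. The ring model fits the picture, with the ring about 1 mm off the axle axis. I'll correct that and lower to just over the top of the axle.

Request:
{"op": "arm_command", "data": {
  "commands": [
    [10, [-0.0005, -0.0008, 0.002], [0, 0, 0]],
    [10, [-0.0005, -0.0008, 0.005], [0, 0, 0]],
    [10, [-0.0005, -0.0008, 0.009], [0, 0, 0]],
    [10, [-0.0005, -0.0008, 0.013], [0, 0, 0]],
    [10, [-0.0005, -0.0008, 0.016], [0, 0, 0]],
    [10, [-0.0005, -0.0008, 0.017], [0, 0, 0]],
    [10, [-0.0005, -0.0008, 0.017], [0, 0, 0]],
    [10, [-0.0005, -0.0008, 0.017], [0, 0, 0]],
    [10, [-0.0005, -0.0008, 0.017], [0, 0, 0]],
    [10, [-0.0005, -0.0008, 0.017], [0, 0, 0]]
  ]
}}

```text
time: 17.57
ee_pos: [0.5614, -0.0174, 0.2644]
eef_rot: [0.145, 0.989, -0.0, 0.0]
ft_force: [-0.8, -0.4, -2.6]
width: 0.037
```

```bash
cat > look.py <<'E'
from fin import *
import sys
move([.5615,-.0174,.1865],2.85)
s=read_state();R=Rn.from_quat(s["eef_rot"]);g=s["ee_pos"]+R.apply([0,0,.051])
c=camera("scene"); pickle.dump({"scene":c},open("c_%s.pkl"%sys.argv[1],"wb"))
fin(c,"scene",(.5783,-.0222),g,-.291,.05,(253,213,317,261),"l"+sys.argv[1],12)
E
python3 look.py 1
```

```text
t 17.57 grasp [ 0.5615 -0.0174  0.2134] yaw 2.8508 w 0.037 F [-0.8 -0.4 -2.6]
  shift [-0.      0.      0.0269] turn [0.     0.0004 0.0008]
ring 0.5781 -0.0224 0.0914
```

View pics/l1.png

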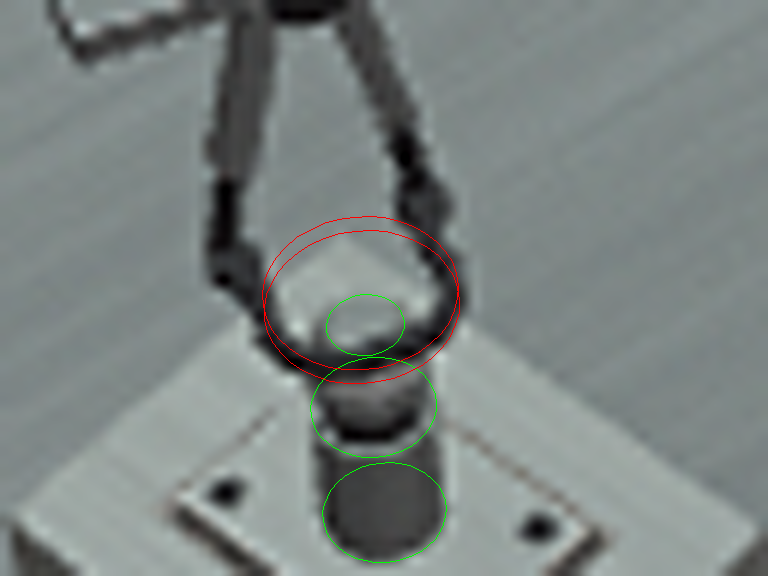

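Ring and axle are lined up in the view to about half a pixel. Lowering partway over the axle and checking the force.

Request:
{"op": "arm_command", "data": {
  "commands": [
    [10, [0, 0, 0.001], [0, 0, -0.001]],
    [10, [0, 0, 0.003], [0, 0, -0.001]],
    [10, [0, 0, 0.005], [0, 0, -0.001]],
    [10, [0, 0, 0.007], [0, 0, -0.001]],
    [10, [0, 0, 0.009], [0, 0, -0.001]],
    [10, [0, 0, 0.011], [0, 0, -0.001]],
    [10, [0, 0, 0.013], [0, 0, -0.001]],
    [10, [0, 0, 0.014], [0, 0, -0.001]],
    [10, [0, 0, 0.014], [0, 0, -0.001]],
    [10, [0, 0, 0.014], [0, 0, -0.001]]
  ]
}}

```text
time: 18.45
ee_pos: [0.5615, -0.0175, 0.2502]
eef_rot: [0.144, 0.99, -0.0, 0.0]
ft_force: [1.5, -0.9, -1.8]
width: 0.0376
```

```bash
python3 look.py 2
```

```text
t 18.45 grasp [ 0.5615 -0.0175  0.1992] yaw 2.8517 w 0.0376 F [ 1.5 -0.9 -1.8]
  shift [0.     0.0001 0.0127] turn [0.     0.0004 0.0017]
ring 0.5782 -0.0225 0.0772
```

View pics/l2.png

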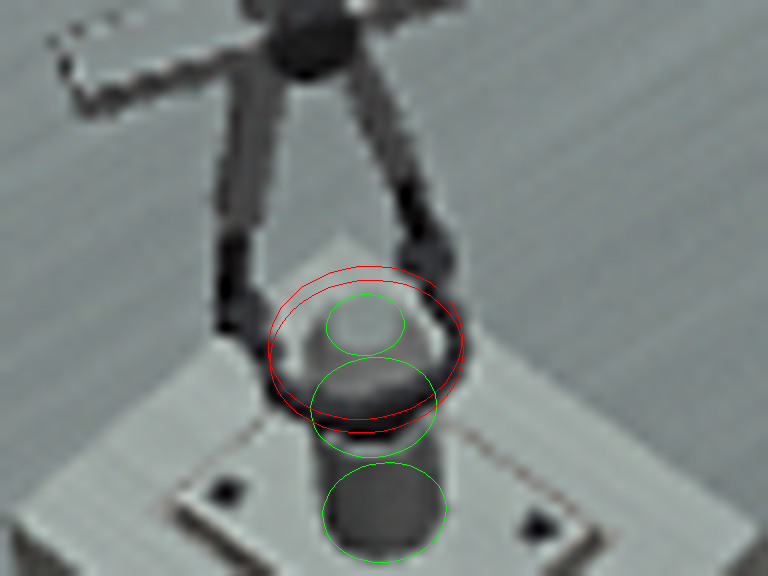

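The ring is around the axle with no added force, but the left gap looks slightly larger, by about 0.7 mm. I'll nudge it and lower to groove height.

Request:
{"op": "arm_command", "data": {
  "commands": [
    [10, [0.0001, -0.0003, 0], [0, 0, 0]],
    [10, [0.0002, -0.0006, 0.001], [0, 0, 0.001]],
    [10, [0.0002, -0.0006, 0.003], [0, 0, 0.001]],
    [10, [0.0002, -0.0006, 0.005], [0, 0, 0.001]],
    [10, [0.0002, -0.0006, 0.007], [0, 0, 0.001]],
    [10, [0.0002, -0.0006, 0.009], [0, 0, 0.001]],
    [10, [0.0002, -0.0006, 0.011], [0, 0, 0.001]],
    [10, [0.0002, -0.0006, 0.0125], [0, 0, 0.001]],
    [10, [0.0002, -0.0006, 0.0127], [0, 0, 0.001]],
    [10, [0.0002, -0.0006, 0.0127], [0, 0, 0.001]]
  ]
}}

```text
time: 19.33
ee_pos: [0.5607, -0.0178, 0.2372]
eef_rot: [0.145, 0.989, -0.0, -0.0]
ft_force: [0.5, 0.3, -1.4]
width: 0.0369
```

```bash
python3 look.py 3
python3 - <<'E'
from ovp import *
overlay("c_3.pkl","scene",.5613,-.0182,-.2914,.1367,(285,215,36),"o3",s=8)
E
```

```text
t 19.33 grasp [ 0.5606 -0.0178  0.1862] yaw 2.8509 w 0.0369 F [ 0.5  0.3 -1.4]
  shift [-0.0007  0.0007 -0.0003] turn [-0.0002 -0.0009  0.0009]
ring 0.5773 -0.0228 0.0642
```

View pics/l3.png

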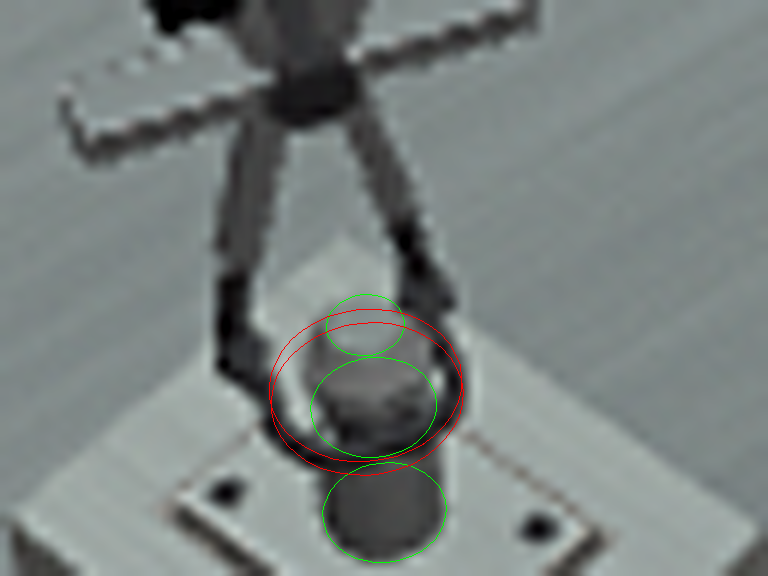

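View pics/o3.png

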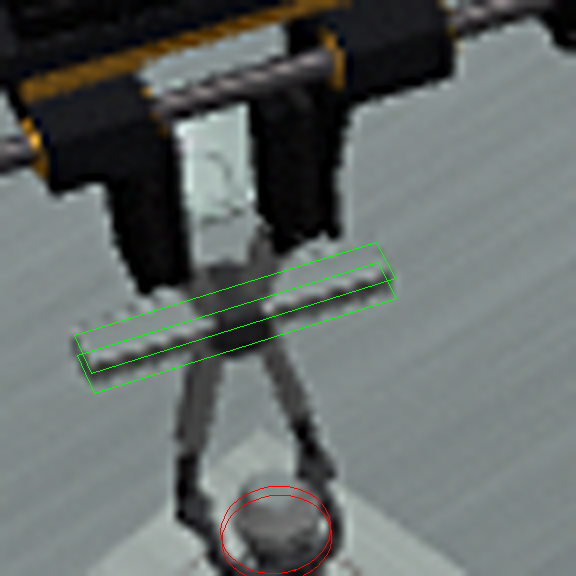

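Request:
{"op": "arm_command", "data": {
  "commands": [
    [10, [0, 0, 0], [0, 0, 0]],
    [10, [0, 0, 0], [0, 0, 0]],
    [10, [0, 0, 0], [0, 0, 0]],
    [10, [0, 0, 0], [0, 0, 0]],
    [10, [0, 0, 0], [0, 0, 0]],
    [10, [0, 0, 0], [0, 0, 0]],
    [10, [0, 0, 0], [0, 0, 0]],
    [10, [0, 0, 0], [0, 0, 0]],
    [10, [0, 0, 0], [0, 0, 0]],
    [10, [0, 0, 0], [0, 0, 0]]
  ]
}}

```text
time: 20.22
ee_pos: [0.561, -0.0179, 0.2375]
eef_rot: [0.145, 0.989, -0.0, 0.0]
ft_force: [0.2, 0.7, -2.3]
width: 0.037
```

Run:
```python
from fin import *
move([.5613,-.0175,.1867],2.85)
```

```text
t 20.22 grasp [ 0.561  -0.0179  0.1865] yaw 2.8508 w 0.037 F [ 0.2  0.7 -2.3]
  shift [-0.0002  0.0005 -0.0002] turn [-0.0001  0.0001  0.0008]
```

Request:
{"op": "arm_command", "data": {
  "commands": [
    [10, [-0.0002, 0.0004, 0], [0, 0, 0]],
    [10, [-0.0002, 0.0004, 0], [0, 0, 0]],
    [10, [-0.0002, 0.0004, 0], [0, 0, 0]],
    [10, [-0.0002, 0.0004, 0], [0, 0, 0]],
    [10, [-0.0002, 0.0004, 0], [0, 0, 0]],
    [10, [-0.0002, 0.0004, 0], [0, 0, 0]],
    [10, [-0.0002, 0.0004, 0], [0, 0, 0]],
    [10, [-0.0002, 0.0004, 0], [0, 0, 0]],
    [10, [-0.0002, 0.0004, 0], [0, 0, 0]],
    [10, [-0.0002, 0.0004, 0], [0, 0, 0]]
  ]
}}

```text
time: 21.05
ee_pos: [0.5613, -0.0176, 0.2375]
eef_rot: [0.145, 0.989, -0.0, 0.0]
ft_force: [-1.1, 0.0, -1.7]
width: 0.0366
```

```bash
python3 look.py 4
python3 - <<'E'
from fin import *
move([.5613,-.0175,.1867],2.85)
c=camera("top"); g=np.array([.5612,-.0176,.1866])
fin(c,"top",(.5783,-.0222),g,-.291,.05,(337,166,387,211),"l4t",12)
c=pickle.load(open("c_4.pkl","rb"))["scene"]
def segs(a,b): return [((-a,-b),(a,-b),.05,.95),((a,-b),(a,b),.05,.9)]
edgefit(c,[.578,-.0222,.175],0,0,.028,segs(.032,.023),"stub",1.2)
edgefit(c,[.578,-.0222,.175],0,0,.024,segs(.055,.045),"block")
save("end",c,s=1.25)
E
```

```text
t 21.05 grasp [ 0.5613 -0.0176  0.1865] yaw 2.8508 w 0.0366 F [-1.1  0.  -1.7]
  shift [-0.0002  0.0003 -0.    ] turn [-0.      0.      0.0008]
ring 0.5779 -0.0226 0.0645
 t 21.1 grasp [ 0.5613 -0.0176  0.1865] yaw 2.8508 w 0.037 F [ 1.3 -0.5 -1.4]
  shift [ 0.      0.0001 -0.0002] turn [-0.      0.      0.0008]
ring 0.5779 -0.0226 0.0646
stub [ 0.5783 -0.0222  0.1737] n 50 rms 0.086
block [ 0.5782 -0.0222  0.1713] n 50 rms 0.081
```

View pics/l4.png

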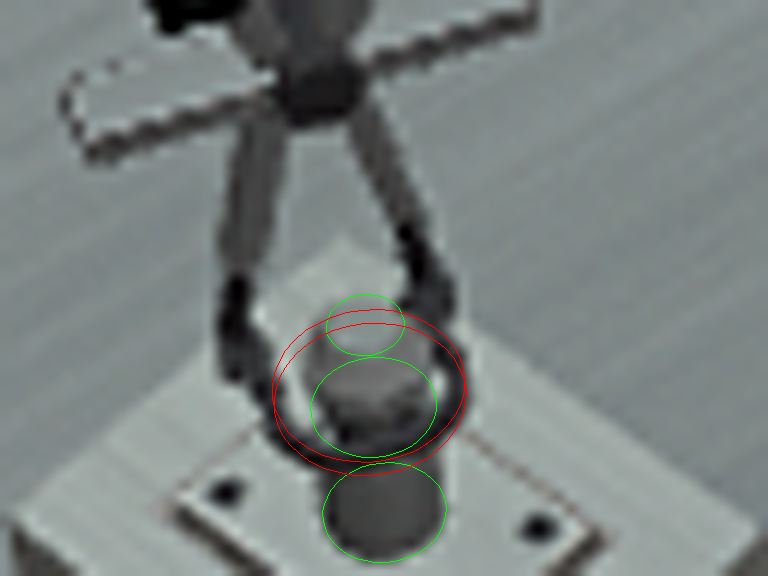

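View pics/l4t.png

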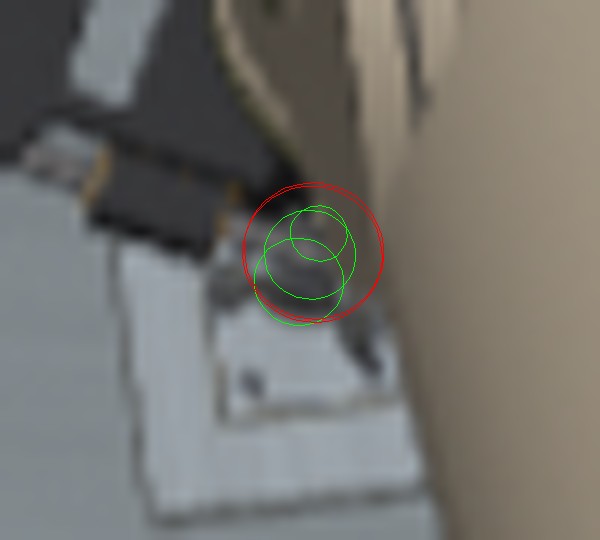

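View pics/end.png

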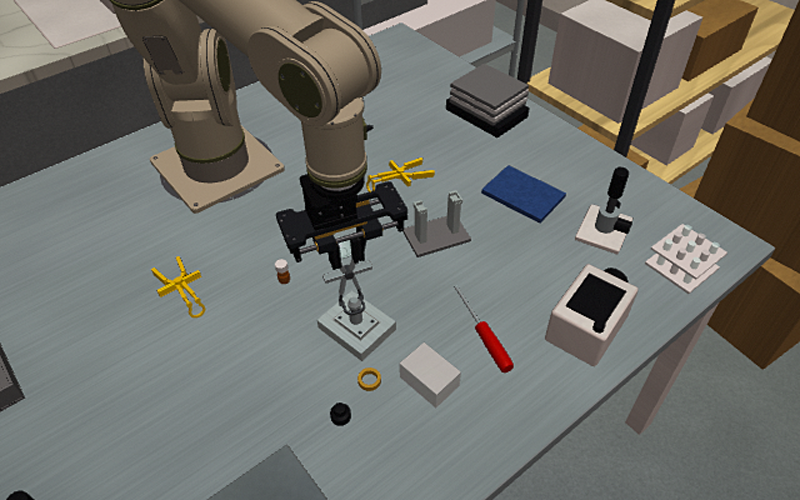

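The ring is spread around the groove, the stub hasn't moved in the pocket, and the bystanders are in place. Force on the tool is about the pliers' weight, so I'm handing in.

```bash
python3 -c "
from h import *
print(close_job())
s=read_state();print(s['time'],s['ee_pos'].round(4),s['ft_force'].round(1),s['width'])"
```

```text
the job is handed in; nothing more can be done
None
the job is handed in; nothing more can be done
```

I seated and released the axle stub in the pocket. Then I took the pliers from their stand by the handles, squeezed them to the stop and lowered the spread ring over the axle to the groove. I handed the job in at about 21 s, still holding them; it reports no verdict.

**Last checks:**
- **Stub:** edge fits put it within about 0.1 mm and 0.003 rad of the block's pocket. That was unchanged after the ring came down.
- **Ring:** from the tool pose it sits about 0.6 mm off the axle axis, and its height matches the groove (64.5 mm). This assumes the pliers have not slipped in the fingers since the squeeze; the ring overlay on the scene picture agrees.
- **Grip and force:** the jaws were at 37 mm with 45 N commanded. The force on the tool was about the pliers' own weight, so nothing seems to press hard on the stub or block.
- **Bystanders:** they look undisturbed in the last scene picture; I did not measure them.

**Checks that disagreed or were weak:**
- The axle's outline suggests its axis is about 0.5 mm from where the foot-edge fit puts it, so I aimed between the two.
- The left gap beside the axle still looks wider than the right, which I put down to the oblique view.
- The cross bar's overlay was up to about 1 pixel off.
- The top view was mostly blocked by the arm and did not confirm the ring position.

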